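# Seat the blue centring arbor in the tilted taper socket and tap it home

## Task

Take the blue arbor out of the wooden rack, put its tapered shank into the brass sleeve of the tilted inspection head and let go of it. Then tap its top with the yellow-nosed driver, with at least two separate blows (lift clear by a finger's width between them), until arbor and sleeve are driven fully home and lock; do not push the arbor home by hand. Finally stand the driver upright in its black cup and let go, dropping nothing and leaving the red arbor, the filter and the hub where they are.

Things in the scene. Friction and masses are not known exactly. Their poses are not given: they have to be found in the camera images.
- stand: Blue cast stand bolted to the bench: foot 150 x 130 x 16 mm with two upright cheeks to 110 mm high carrying the head. Origin: centre of the foot's underside. Its +x axis points away from the robot at yaw 0; it is turned by up to 0.35 rad.
- head_face (a point): Centre of the upper end face of the grey tubular head (outer diameter 68, bore 48, length 85 mm), 135 mm above the bench and 30 mm to the stand's -x. Its +z axis is the socket axis, pointing out of the mouth: up and to the stand's -x (towards the robot), 30 degrees from vertical. Fixed to the stand.
- sleeve_rim (a point): Centre of the upper rim of the brass taper sleeve in the head; +z points out of the socket along the socket axis (same as head_face). The sleeve (rim diameter 45 mm) has a tapered bore, matching the arbor shank (24 mm wide at the rim, 16 mm at 55 mm depth), open below. The point moves with the sleeve.
- sleeve (a joint): How far the taper sleeve has been driven into the head, m: at 0 its rim stands 12 mm out of the head face, at 0.012 (end stop) it is flush and locked. It starts at 0 to 0.002. It is stiff: moves only under an axial push of about 11 N (12 to 16 N while moving at up to 0.08 m/s) and stays where it is left.
- rack: Wooden block 170 (along its x) x 70 x 75 mm high, fixed, with two holes of 28 mm on its centre line, 42 mm to either side along its x. Holds the two arbors upright. Origin: centre of its underside.
- blue_arbor: Arbor to seat, 0.3 kg (+-25 %), round about z. From its origin (shank tip) up: steel tapered shank 55 mm long (diameter 16 at the tip, 24 at the top), collar of diameter 38 from 55 to 61 mm, blue cylinder of diameter 26 from 61 to 105 mm (grip there). Hangs in either hole of the rack, collar on the rack, tip 20 mm above the bench. Seated, its collar rests on the sleeve's rim.
- blue_arbor_collar (a point): Centre of the underside of the blue arbor's collar, 55 mm up from the shank's tip, axes as the arbor.
- blue_arbor_top (a point): Centre of the flat top of the blue arbor, 105 mm up from the shank's tip, axes as the arbor: strike here.
- red_arbor: Bystander: same arbor with a red cylinder, in the rack's other hole. Origin: tip of the shank.
- driver: Hand driver, 0.22 kg (may vary by a quarter), round about its z axis: yellow nylon nose of diameter 40 from 0 to 25 mm, aluminium handle of diameter 24 from 25 to 95 mm. Origin: centre of the nose's flat striking face; +z to the handle's end. Stands upright, nose down, in the cup.
- cup: Low round black cup fixed to the bench, outer diameter 62, inner 54, height 14 mm, inner floor 5 mm above the bench. Origin: centre of its underside, on the bench.
- filter: Bystander: cartridge oil filter, tan with black ends, diameter 74, 90 mm high, standing loose. Origin: centre of its underside.
- hub: Bystander: metal wheel hub, flange of diameter 130 and boss of 84 mm, 48 mm high, loose. Origin: centre of its underside.
Not all that is in view belongs to the job. Several things look just like the stand: the one meant starts farthest from the robot's base.

How it is judged:
By the outcome, as a careful person would: the job done as asked, in the order asked, and still so for the second after the job is handed in, with the robot touching nothing.
It also fails if it takes over 61 s, if anything falls off the work surface, if the arm or the gripper's body presses on something with over 40 N, if the wrist force passes 120 N, or if a joint passes its speed limit or range.

## Robot

A 7-joint arm with a two-finger parallel gripper is mounted at the origin on the work surface. World frame = base frame: x ahead of the robot, y to its left, z up, the work surface at z = 0. Lengths are in m, angles in rad, forces in N, time in s.
With the tool pointing down it reaches from about 0.4 to 0.85 m from the base axis. Payload 10.4 kg.
Tool frame: the origin (TCP) lies between the finger pads; the fingertips stand 11 mm ahead of it and the grasp point (between the pads) lies 8 mm behind it (r.tcp_to_tips is the distance from the TCP to the fingertips, in m); z points along the fingers, y is the line along which they close (so a half turn about z gives the same grasp; the last joint's range is limited). The gripper opens to 87 mm and grips with 3 to 60 N. Pads are 19 mm wide; open, the fingers measure 117 mm over their backs; the gripper's body (75 mm by 190 mm) begins 51 mm behind the grasp point.
Start: joints at [1.305, 0.332, -0.065, 1.46, 0.022, 1.35, -0.088], TCP at [0.15, -0.607, 0.234] pointing down, gripper open.
Joint ranges: [-2.6, 2.6], [-0.5, 2.12], [-1.47, 1.34], [0.16, 2.42], [-1.27, 4.41], [0.06, 2.06], [-2.6, 2.6]. Speed limits (rad/s): [2.22, 2.22, 2.79, 2.79, 3.14, 3.14, 3.14].

## Interface

Orientations are given as a unit quaternion [x, y, z, w].
In Python, from bench import r gives the robot as it stands. The module is installed in compiled form; this text tells all that it offers.
- The arm moves only by the shell command python3 -m crank 'ROWS' [FORCE]. ROWS is JSON, a list of rows, each an object of numbers: "claw": the closure, from -1 (fully open) to 1 (shut); "dx", "dy", "dz": the shift along the tool's x, y, z each as a share of 3 cm, from -1 to 1; "ax", "ay", "az": the turn, a rotation vector about the tool's x, y, z each as a share of 6 degrees, from -1 to 1. A call has 1 to 8 rows; each row shifts and turns the commanded pose from where the row before left it, along the tool's axes as they then stand; what a row does not reach is not made up. A row lasts 1/12 s, in which the tool goes at most 41.7 mm and 7.16 degrees, less where a joint would pass 70% of its speed; a pose out of reach is approached as far as the arm can. A call with a number of a shift or a turn outside -1 to 1 is refused whole. A call with a gripper value outside its range is refused whole. The fingers move at their own pace and stop on an object; FORCE is the grip in N (left out, the last holds). Time passes only in rows, so rows that do not move let the fingers close. It gives the time, the measured TCP pose, the force, the opening and the grip force at its end, in the units of the state.
- r.read_state(): the state, without advancing time (a new reading comes with each control period).
- r.camera(name): name is "scene" or "top" or "wrist"; returns a dict with "color" (480x640x3 uint8, red, green, blue), "mtx" (3x3 intrinsics, pixels), "R" (3x3) and "t" (3): a world point X has camera coordinates R X + t; the wrist camera has in their place "hand_eye" (4x4, takes a point from camera to tool coordinates, whose origin is the TCP and whose axes are the flange's). Camera axes: x right, y down, z forward; pixel columns grow to the right and rows downward; lengths in m; the calibration is good to about 2 mm. A picture is of the moment at which its call begins: read the wrist's pose just before it. There is no depth.
- r.close_job(): hands the job in; it is judged then, once.
The state is a dict: "time": time; "joint_positions": joint angles; "joint_vel": joint speeds; "joint_torque": joint torques, N m; "ee_pos": TCP position; "eef_rot": TCP orientation; "ft_force": force on the tool from outside, world axes, zero at the start; "torque": the same for the moment, N m; "width": finger opening in m; "grip_force": force on a finger pad.
Only numpy, scipy, OpenCV 4.12 (cv2) and the standard library are available. Lean on these libraries where they do the work, as an engineer would, in place of code of your own. Each camera call takes 0.05 s, during which the arm holds its last target. There are 200 camera calls.

## Working session

There is one attempt and no reset: what is moved stays moved. The work goes in short steps, Python scripts to look and compute and a shell command to move; the robot and the scene stay as the last step left them, time stands still between calls to the robot, and variables do not carry over. Pictures are saved under pics/ and viewed, at most 10 in all, crops included, and the job is handed in when it is done.

```bash
mkdir -p pics; python3 - <<'E'
from bench import r
import cv2,numpy as np
s=r.read_state();print({k:np.round(v,3).tolist() for k,v in s.items()})
for n in("scene","top"):
    c=r.camera(n);cv2.imwrite(f"pics/{n}0.png",c["color"][:,:,::-1]);print(n,c["mtx"].tolist(),np.round(c["R"],4).tolist(),np.round(c["t"],4).tolist())
c=r.camera("wrist");print(c["hand_eye"].tolist())
E
```

```text
{'time': 0.0, 'joint_positions': [1.305, 0.333, -0.065, 1.461, 0.022, 1.35, -0.088], 'joint_vel': [-0.001, 0.0, 0.001, -0.0, -0.0, 0.0, 0.001], 'joint_torque': [-0.001, -62.327, 0.025, -38.99, -0.061, 0.04, 0.0], 'ee_pos': [0.15, -0.606, 0.233], 'eef_rot': [0.993, 0.121, -0.0, -0.001], 'ft_force': [-0.498, 0.596, 0.454], 'torque': [-0.019, 0.005, -0.009], 'grip_force': 0.0, 'width': 0.087}
scene [[571.584462449692, 0.0, 322.2466006260279], [0.0, 571.584462449692, 239.3056119085192], [0.0, 0.0, 1.0]] [[-0.3283, 0.9444, 0.0204], [0.6788, 0.2509, -0.6901], [-0.6568, -0.2127, -0.7234]] [0.1898, -0.2904, 1.4385]
top [[436.8125871315069, 0.0, 323.2412401261547], [0.0, 436.8125871315069, 240.62196062805188], [0.0, 0.0, 1.0]] [[-0.0157, -0.9994, 0.03], [-0.9977, 0.0137, -0.0658], [0.0654, -0.0309, -0.9974]] [-0.0001, 0.5672, 0.9728]
[[-0.00029514473839374947, -0.9643902614628694, -0.2644831497187661, 0.07315375126547632], [0.9999986447670159, 0.00014374297179317193, -0.0016400616107917557, -0.0004729820820873476], [0.001619677039576434, -0.2644832753380332, 0.964388912064397, -0.15047486801302135], [0.0, 0.0, 0.0, 1.0]]
```

View pics/scene0.png

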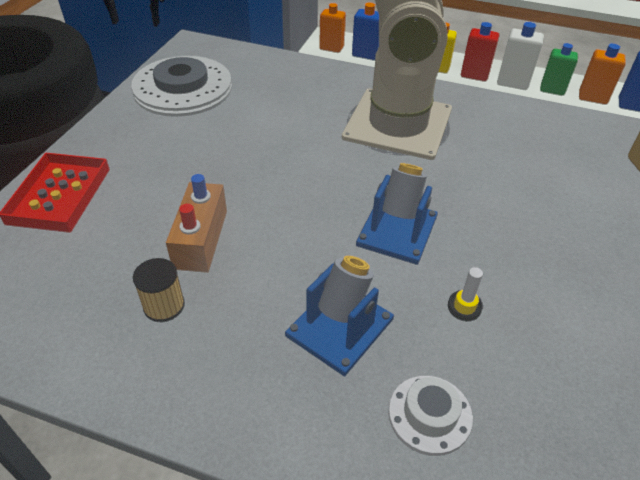

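View pics/top0.png

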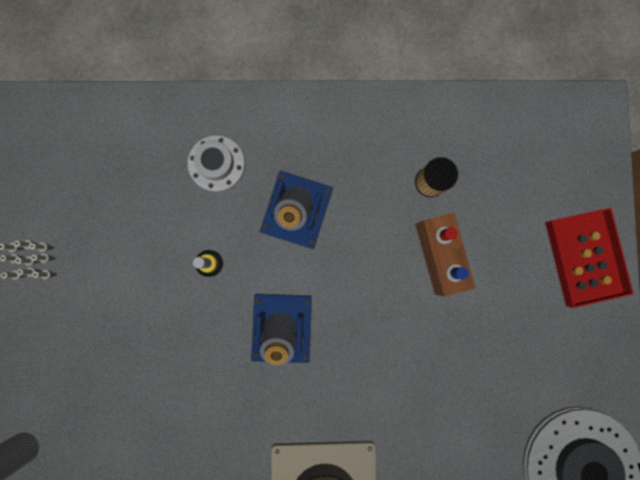

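The scene view shows the blue arbor at (199,185), red at (188,215), driver and cup at (468,300), near stand at (395,220) and far stand at (340,310). The top view has blue at (458,272), driver at (208,263), and the far stand, the one meant, at (290,214).

```bash
cat > h.py <<'E'
from bench import r
import cv2,numpy as np
from scipy.spatial.transform import Rotation as Ro
def cam(n):
    s=r.read_state();c=r.camera(n);K=c["mtx"]
    if n=="wrist":
        H=np.array(c["hand_eye"]);Rt=Ro.from_quat(s["eef_rot"]).as_matrix()
        Rc=Rt@H[:3,:3];o=Rt@H[:3,3]+np.array(s["ee_pos"])
    else: Rc=np.array(c["R"]).T;o=-Rc@np.array(c["t"])
    return c["color"],np.array(K),Rc,o,cv2.cvtColor(c["color"],cv2.COLOR_RGB2HSV)
def ray(C,p): 
    d=C[2]@np.linalg.solve(C[1],[p[0],p[1],1.]);return C[3],d/np.linalg.norm(d)
def plane(C,p,z):
    o,d=ray(C,p);return o+d*(z-o[2])/d[2]
def proj(C,X):
    q=C[1]@(C[2].T@(np.array(X)-C[3]));return q[:2]/q[2]
def tri(*rs):
    A=sum(np.eye(3)-np.outer(d,d) for o,d in rs);b=sum((np.eye(3)-np.outer(d,d))@o for o,d in rs)
    X=np.linalg.solve(A,b);return X,[round(1e3*np.linalg.norm((np.eye(3)-np.outer(d,d))@(X-o)),1) for o,d in rs]
def blobs(C,lo,hi,amin=30,box=None):
    m=cv2.inRange(C[4],np.array(lo),np.array(hi))
    if box: k=np.zeros_like(m);k[box[1]:box[3],box[0]:box[2]]=1;m=m*k
    return sorted([c for c in cv2.findContours(m,cv2.RETR_EXTERNAL,cv2.CHAIN_APPROX_NONE)[0] if cv2.contourArea(c)>amin],key=cv2.contourArea)[::-1]
def cen(c): M=cv2.moments(c);return np.array([M['m10'],M['m01']])/M['m00']
def need(target,zdir=None,xhint=None):
    "steps in tool axes: shift mm, rotvec deg to align tool z with zdir"
    s=r.read_state();R=Ro.from_quat(s["eef_rot"]).as_matrix();d=R.T@(np.array(target)-s["ee_pos"])
    print("tool shift mm",np.round(d*1e3,1),"rows(30mm)",np.round(d/.03,2))
    if zdir is not None:
        z=R.T@np.array(zdir);v=np.cross([0,0,1],z);a=np.arctan2(np.linalg.norm(v),z[2]);print("rot deg",np.round(np.degrees(v/max(1e-9,np.linalg.norm(v))*a),2))
E
python3 - <<'E'
from h import *
T=cam("top");S=cam("scene")
np.set_printoptions(precision=4,suppress=True)
for C,n in((T,"top"),(S,"scene")):
    for nm,lo,hi in(("blue",(105,110,40),(125,255,255)),("brass",(12,110,90),(24,255,255)),("yellow",(24,150,100),(34,255,255)),("red",(0,150,80),(6,255,255))):
        for c in blobs(C,lo,hi,25)[:8]:
            x,y,w,h=cv2.boundingRect(c);p=cen(c)
            if 120<p[0]<500 and p[1]>130: print(n,nm,np.round(p,1),(x,y,w,h),cv2.contourArea(c),np.round(plane(C,p,.11),3), [np.round(v,1).tolist() for v in cv2.minAreaRect(c)[:2]] )
c=[c for c in blobs(T,(105,110,40),(125,255,255),300) if 250<cen(c)[0]<340 and cen(c)[1]<260]
b=cv2.boxPoints(cv2.minAreaRect(np.vstack(c)))
print("foot",[plane(T,p,.016)[:2] for p in b],plane(T,b.mean(0),.016))
E
```

```text
top blue [296.1 209.5] (260, 171, 72, 77) 3290.5 [0.626 0.049 0.11 ] [[296.0, 209.4], [55.8, 64.3]]
top blue [284.5 320. ] (252, 294, 59, 69) 1857.5 [0.401 0.076 0.11 ] [[281.0, 328.3], [56.8, 66.8]]
top blue [459.6 273. ] (451, 268, 17, 11) 131.0 [ 0.49  -0.287  0.11 ] [[459.0, 273.0], [10.0, 16.0]]
top brass [447.  252.5] (424, 214, 51, 81) 1266.0 [ 0.533 -0.262  0.11 ] [[448.7, 253.8], [77.7, 31.4]]
top brass [289. 216.] (278, 206, 23, 21) 336.5 [0.613 0.064 0.11 ] [[288.8, 215.8], [21.9, 19.8]]
top brass [275.9 354.7] (265, 346, 23, 19) 305.5 [0.332 0.094 0.11 ] [[276.0, 355.0], [18.0, 22.0]]
top brass [426.1 188.7] (418, 180, 22, 16) 142.5 [ 0.667 -0.223  0.11 ] [[427.2, 189.7], [21.6, 10.4]]
top brass [209.4 263.2] (200, 254, 17, 19) 124.0 [0.518 0.227 0.11 ] [[208.2, 263.1], [15.5, 18.2]]
top yellow [209.6 264.1] (201, 254, 15, 19) 68.0 [0.517 0.227 0.11 ] [[208.2, 263.2], [13.6, 18.1]]
top red [449.8 233.5] (441, 227, 17, 13) 123.5 [ 0.572 -0.269  0.11 ] [[449.5, 234.5], [11.3, 15.6]]
scene blue [337.6 330. ] (286, 264, 107, 111) 4315.5 [0.717 0.071 0.11 ] [[339.6, 317.8], [86.5, 89.9]]
scene blue [397.4 229.8] (357, 175, 80, 89) 2944.0 [0.476 0.105 0.11 ] [[400.2, 218.1], [64.9, 80.6]]
scene brass [195.4 219.1] (166, 183, 56, 68) 1195.0 [ 0.577 -0.245  0.11 ] [[194.9, 215.4], [35.7, 75.3]]
scene brass [354.9 264.9] (342, 256, 27, 19) 327.5 [0.582 0.057 0.11 ] [[354.8, 264.9], [26.4, 15.2]]
scene brass [409.9 168.5] (399, 163, 23, 12) 149.0 [0.299 0.086 0.11 ] [[410.1, 168.5], [22.0, 8.4]]
scene yellow [464.9 304.4] (455, 290, 24, 24) 265.0 [0.601 0.247 0.11 ] [[465.5, 302.7], [23.1, 21.7]]
scene red [186.  208.1] (179, 203, 15, 11) 94.0 [ 0.557 -0.275  0.11 ] [[186.0, 208.0], [9.5, 13.9]]
foot [array([0.5903, 0.1358]), array([0.7305, 0.0898]), array([ 0.6896, -0.0313]), array([0.5497, 0.0159])] [0.6397 0.0527 0.016 ]
```

```bash
python3 -m crank '[{"dx":1,"dy":-0.56,"claw":-1},{"dx":1,"dy":-0.56},{"dx":1,"dy":-0.56},{"dx":1,"dy":-0.56},{"dx":1,"dy":-0.56},{"dx":1,"dy":-0.56},{"dx":1,"dy":-0.56},{"dx":1,"dy":-0.56}]' 40
python3 -m crank '[{"dx":1,"dy":-0.56,"claw":-1},{"dx":1,"dy":-0.56},{"dx":1,"dy":-0.56},{"dx":1,"dy":-0.56},{"dx":1,"dy":-0.56},{"dx":0.5,"dy":-0.28},{}]'
python3 - <<'E'
from h import *
C=cam("wrist");cv2.imwrite("pics/w1.png",C[0][:,:,::-1])
for c in blobs(C,(105,110,40),(125,255,255),200): print(cen(c),cv2.boundingRect(c),cv2.contourArea(c),plane(C,cen(c),.125))
need([.49,-.287,.25],[0,0,-1])
E
```

```text
tool shift mm [ 406.6 -228.5  -16.6] rows(30mm) [13.55 -7.62 -0.55]
rot deg [-0.02  0.    0.  ]invalid input at $[0]: expected keys claw, dx, dy, dz, ax, ay, az
invalid input at $[0]: expected keys claw, dx, dy, dz, ax, ay, az
```

View pics/w1.png

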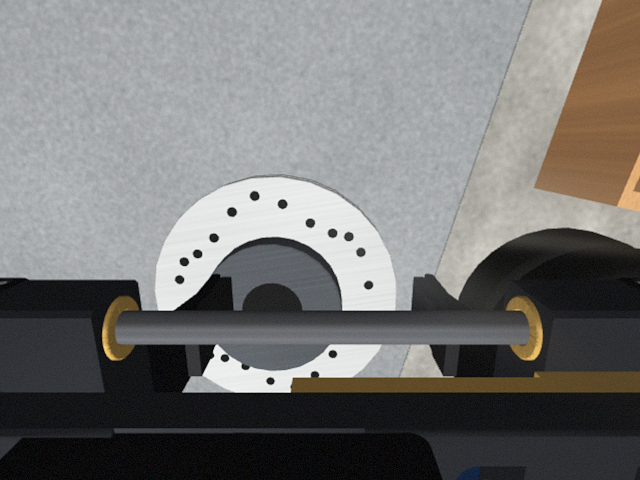

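The move was refused because every key is required. The wrist view shows the brake disc, with the finger linkage bar hiding rows 310–480, so targets should lie above row 300.

```bash
python3 -m crank '[{"claw":-1,"dx":1,"dy":-0.56,"dz":0,"ax":0,"ay":0,"az":0},{"claw":-1,"dx":1,"dy":-0.56,"dz":0,"ax":0,"ay":0,"az":0},{"claw":-1,"dx":1,"dy":-0.56,"dz":0,"ax":0,"ay":0,"az":0},{"claw":-1,"dx":1,"dy":-0.56,"dz":0,"ax":0,"ay":0,"az":0},{"claw":-1,"dx":1,"dy":-0.56,"dz":0,"ax":0,"ay":0,"az":0},{"claw":-1,"dx":1,"dy":-0.56,"dz":0,"ax":0,"ay":0,"az":0},{"claw":-1,"dx":1,"dy":-0.56,"dz":0,"ax":0,"ay":0,"az":0},{"claw":-1,"dx":1,"dy":-0.56,"dz":0,"ax":0,"ay":0,"az":0}]' 40
python3 -m crank '[{"claw":-1,"dx":1,"dy":-0.56,"dz":0,"ax":0,"ay":0,"az":0},{"claw":-1,"dx":1,"dy":-0.56,"dz":0,"ax":0,"ay":0,"az":0},{"claw":-1,"dx":1,"dy":-0.56,"dz":0,"ax":0,"ay":0,"az":0},{"claw":-1,"dx":0.6,"dy":-0.56,"dz":0,"ax":0,"ay":0,"az":0},{"claw":-1,"dx":0,"dy":-0.56,"dz":0,"ax":0,"ay":0,"az":0},{"claw":-1,"dx":0,"dy":0,"dz":0,"ax":0,"ay":0,"az":0}]'
python3 - <<'E'
from h import *
C=cam("wrist");cv2.imwrite("pics/w2.png",C[0][:,:,::-1])
for c in blobs(C,(105,110,40),(125,255,255),200): print(cen(c),cv2.boundingRect(c),cv2.contourArea(c),plane(C,cen(c),.125))
need([.49,-.287,.25],[0,0,-1])
E
```

```text
time: 0.97
ee_pos: [0.3519, -0.4172, 0.2337]
eef_rot: [0.993, 0.121, 0.0, 0.0]
ft_force: [0.9, -0.2, -0.2]
width: 0.0871
grip_force: 0.0
time: 1.47
ee_pos: [0.4368, -0.3071, 0.2336]
eef_rot: [0.992, 0.124, 0.0, -0.001]
ft_force: [0.6, 0.3, 0.6]
width: 0.0868
grip_force: 0.0
[311.70892513 163.52375942] (294, 146, 36, 36) 950.5 [ 0.49073593 -0.28500518  0.125     ]
[  2.38806706 157.35108481] (0, 125, 8, 101) 338.0 [ 0.44168999 -0.07409896  0.125     ]
tool shift mm [ 57.8  -8.7 -16.3] rows(30mm) [ 1.93 -0.29 -0.54]
rot deg [ 0.01 -0.    0.  ]
```

View pics/w2.png

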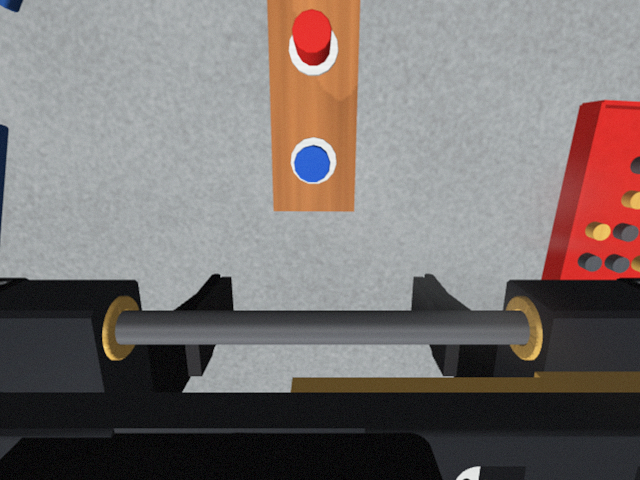

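The blue arbor's top is at (312,163), directly ahead and well clear of the red one, so I'll descend and grip.

```bash
python3 -m crank '[{"claw":-1,"dx":0.96,"dy":-0.14,"dz":0,"ax":0,"ay":0,"az":0},{"claw":-1,"dx":0.96,"dy":-0.13,"dz":0.4,"ax":0,"ay":0,"az":0},{"claw":-1,"dx":0,"dy":0,"dz":0.9,"ax":0,"ay":0,"az":0},{"claw":-1,"dx":0,"dy":0,"dz":1,"ax":0,"ay":0,"az":0},{"claw":-1,"dx":0,"dy":0,"dz":1,"ax":0,"ay":0,"az":0},{"claw":-1,"dx":0,"dy":0,"dz":0.9,"ax":0,"ay":0,"az":0},{"claw":-1,"dx":0,"dy":0,"dz":0.4,"ax":0,"ay":0,"az":0},{"claw":-1,"dx":0,"dy":0,"dz":0,"ax":0,"ay":0,"az":0}]'
python3 -c "
from h import *
need([.4907,-.285,.095],[0,0,-1])"
```

```text
time: 2.18
ee_pos: [0.4875, -0.2896, 0.0928]
eef_rot: [0.993, 0.12, -0.002, -0.001]
ft_force: [-0.3, 0.8, 0.0]
width: 0.087
grip_force: 0.0
tool shift mm [ 4.2 -3.7 -2.2] rows(30mm) [ 0.14 -0.12 -0.07]
rot deg [-0.18  0.21  0.  ]
```

```bash
python3 -m crank '[{"claw":-1,"dx":0.13,"dy":-0.12,"dz":-0.08,"ax":0,"ay":0,"az":0},{"claw":1,"dx":0,"dy":0,"dz":0,"ax":0,"ay":0,"az":0},{"claw":1,"dx":0,"dy":0,"dz":0,"ax":0,"ay":0,"az":0},{"claw":1,"dx":0,"dy":0,"dz":0,"ax":0,"ay":0,"az":0},{"claw":1,"dx":0,"dy":0,"dz":0,"ax":0,"ay":0,"az":0},{"claw":1,"dx":0,"dy":0,"dz":0,"ax":0,"ay":0,"az":0}]' 40
python3 -c "
from h import *
need([.4907,-.285,.095],[0,0,-1])"
```

```text
time: 2.68
ee_pos: [0.4926, -0.2851, 0.0985]
eef_rot: [0.993, 0.121, 0.0, 0.0]
ft_force: [-1.2, -0.2, -0.3]
width: 0.0611
grip_force: 0.0
tool shift mm [-1.8 -0.6  3.5] rows(30mm) [-0.06 -0.02  0.12]
rot deg [ 0.05 -0.03  0.  ]
```

```bash
python3 -m crank '[{"claw":1,"dx":0,"dy":0,"dz":0.1,"ax":0,"ay":0,"az":0},{"claw":1,"dx":0,"dy":0,"dz":0,"ax":0,"ay":0,"az":0},{"claw":1,"dx":0,"dy":0,"dz":0,"ax":0,"ay":0,"az":0},{"claw":1,"dx":0,"dy":0,"dz":0,"ax":0,"ay":0,"az":0},{"claw":1,"dx":0,"dy":0,"dz":0,"ax":0,"ay":0,"az":0},{"claw":1,"dx":0,"dy":0,"dz":0,"ax":0,"ay":0,"az":0},{"claw":1,"dx":0,"dy":0,"dz":0,"ax":0,"ay":0,"az":0}]' 40
python3 -c "
from h import *
need([.4907,-.285,.095],[0,0,-1])"
```

```text
time: 3.27
ee_pos: [0.4925, -0.2849, 0.0949]
eef_rot: [0.993, 0.121, 0.0, 0.0]
ft_force: [0.2, 0.7, -0.8]
width: 0.025
grip_force: 40.0
tool shift mm [-1.8 -0.4 -0.1] rows(30mm) [-0.06 -0.01 -0.  ]
rot deg [ 0.01 -0.    0.  ]
```

```bash
python3 -m crank '[{"claw":1,"dx":0,"dy":0,"dz":-0.6,"ax":0,"ay":0,"az":0},{"claw":1,"dx":0,"dy":0,"dz":-1,"ax":0,"ay":0,"az":0},{"claw":1,"dx":0,"dy":0,"dz":-1,"ax":0,"ay":0,"az":0.9},{"claw":1,"dx":0,"dy":0,"dz":-1,"ax":0,"ay":0,"az":0.9},{"claw":1,"dx":0,"dy":0,"dz":-1,"ax":0,"ay":0,"az":0.9},{"claw":1,"dx":0,"dy":0,"dz":-1,"ax":0,"ay":0,"az":0.9},{"claw":1,"dx":0,"dy":0,"dz":0,"ax":0,"ay":0,"az":0.9},{"claw":1,"dx":0,"dy":0,"dz":0,"ax":0,"ay":0,"az":0.8}]'
python3 - <<'E'
from h import *
rim=np.array([.606,.0638,.1445]);ax=np.array([-.475,.156,.866])
s=r.read_state();print(np.round(s["joint_positions"],2),s["width"],s["grip_force"])
xt=np.array([.822,-.27,.5])
need(rim+ax*.17-xt*.06,-ax)
E
```

```text
time: 3.93
ee_pos: [0.4931, -0.2851, 0.2648]
eef_rot: [0.987, -0.158, 0.001, 0.001]
ft_force: [-0.1, 0.2, -3.4]
width: 0.0251
grip_force: 40.0
[ 0.71  0.21 -0.32  1.55  0.07  1.38 -1.49] 0.025095653190936356 39.99608742306009
tool shift mm [-138.4 -366.7    2.4] rows(30mm) [ -4.61 -12.22   0.08]
rot deg [ 0.03 29.83 -0.  ]
```

```bash
python3 -m crank '[{"claw":1,"dx":-0.38,"dy":-1,"dz":0,"ax":0,"ay":0,"az":0},{"claw":1,"dx":-0.38,"dy":-1,"dz":0,"ax":0,"ay":0,"az":0},{"claw":1,"dx":-0.38,"dy":-1,"dz":0,"ax":0,"ay":0,"az":0},{"claw":1,"dx":-0.38,"dy":-1,"dz":0,"ax":0,"ay":0,"az":0},{"claw":1,"dx":-0.38,"dy":-1,"dz":0,"ax":0,"ay":0,"az":0},{"claw":1,"dx":-0.38,"dy":-1,"dz":0,"ax":0,"ay":0,"az":0},{"claw":1,"dx":-0.38,"dy":-1,"dz":0,"ax":0,"ay":0,"az":0},{"claw":1,"dx":-0.38,"dy":-1,"dz":0,"ax":0,"ay":0,"az":0}]'
python3 -m crank '[{"claw":1,"dx":-0.38,"dy":-1,"dz":0,"ax":0,"ay":0,"az":0},{"claw":1,"dx":-0.38,"dy":-1,"dz":0,"ax":0,"ay":0,"az":0},{"claw":1,"dx":-0.38,"dy":-1,"dz":0,"ax":0,"ay":0,"az":0},{"claw":1,"dx":-0.38,"dy":-1,"dz":0,"ax":0,"ay":0,"az":0},{"claw":1,"dx":0,"dy":0,"dz":0,"ax":0,"ay":0.8,"az":0},{"claw":1,"dx":0,"dy":0,"dz":0,"ax":0,"ay":0.9,"az":0},{"claw":1,"dx":0,"dy":0,"dz":0,"ax":0,"ay":0.9,"az":0},{"claw":1,"dx":0,"dy":0,"dz":0,"ax":0,"ay":0.9,"az":0}]'
python3 -m crank '[{"claw":1,"dx":0,"dy":0,"dz":0,"ax":0,"ay":0.9,"az":0},{"claw":1,"dx":0,"dy":0,"dz":0,"ax":0,"ay":0.6,"az":0},{"claw":1,"dx":0,"dy":0,"dz":0,"ax":0,"ay":0,"az":0}]'
python3 - <<'E'
from h import *
rim=np.array([.606,.0638,.1445]);ax=np.array([-.475,.156,.866])
s=r.read_state();print(np.round(s["joint_positions"],2),s["width"],s["grip_force"])
xt=np.array([.822,-.27,.5])
need(rim+ax*.17-xt*.06,-ax)
C=cam("wrist");cv2.imwrite("pics/w3.png",C[0][:,:,::-1]);print(proj(C,rim))
E
```

```text
time: 4.6
ee_pos: [0.4786, -0.0269, 0.2626]
eef_rot: [0.988, -0.155, -0.0, 0.0]
ft_force: [0.9, 0.2, -3.5]
width: 0.0255
grip_force: 40.0
time: 5.27
ee_pos: [0.4725, 0.1, 0.2627]
eef_rot: [0.971, -0.152, 0.182, 0.029]
ft_force: [-0.4, -0.8, -3.5]
width: 0.0248
grip_force: 40.0
time: 5.52
ee_pos: [0.4708, 0.1001, 0.2617]
eef_rot: [0.954, -0.149, 0.257, 0.042]
ft_force: [-0.7, -0.1, -3.7]
width: 0.0251
grip_force: 40.0
[ 0.33 -0.34 -0.74  2.1   0.15  0.9  -2.38] 0.025057440841076563 39.99986018054187
tool shift mm [ 2.5 -7.6  1.4] rows(30mm) [ 0.08 -0.25  0.05]
rot deg [-0.04 -0.15  0.  ]
[315.22043715 152.65263978]
```

View pics/w3.png

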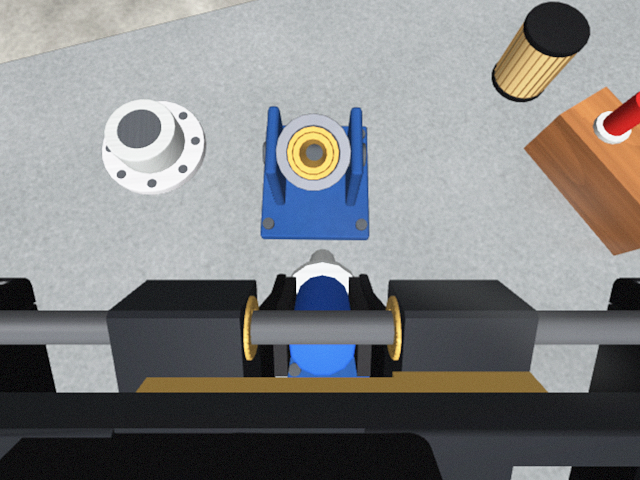

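The rim is at (314,152), about 1 px from the prediction. The foot's near edge is level, so yaw is right. The arbor tip is at (322,256).

```bash
python3 - <<'E'
from h import *
np.set_printoptions(precision=4,suppress=True)
W=cam("wrist")
rs=[]
for C,box in((W,(270,105,360,200)),(cam("top"),(270,195,310,235)),(cam("scene"),(335,250,375,282))):
    c=blobs(C,(12,90,80),(30,255,255),100,box)[0];e=cv2.fitEllipse(cv2.convexHull(c));print(e);rs.append(ray(C,e[0]))
print(tri(*rs)); print(tri(rs[0],rs[1]),tri(rs[0],rs[2]))
# foot near edge corners in wrist view
c=max(blobs(W,(105,110,40),(125,255,255),500,(250,90,380,245)),key=cv2.contourArea);p=c[:,0].astype(float)
l=p[np.argmin(p[:,0]-p[:,1])];q=p[np.argmax(p[:,0]+p[:,1])];A,B=plane(W,l,.016),plane(W,q,.016);print(l,q,A,B,np.linalg.norm(A-B))
n=A-B;yaw=np.arctan2(n[1],n[0])-np.pi/2;o=(A+B)/2+.075*np.array([np.cos(yaw),np.sin(yaw),0]);print("yaw",yaw,"origin",o)
Rz=Ro.from_euler("z",yaw).as_matrix();ax=Rz@[-.5,0,.75**.5];f=o*[1,1,0]+Rz@[-.03,0,.135];print("axis",ax,"rim q=.001",f+ax*.011)
# held arbor: collar/blue direction in tool
for X in([0,0,.075],[0,0,.02],[0,0,-.03]):
    s=r.read_state();print(proj(W,Ro.from_quat(s["eef_rot"]).apply(X)+s["ee_pos"]))
g=cv2.inRange(W[4],np.array((0,0,60)),np.array((180,60,200)))[248:262,305:342]
cv2.imwrite("pics/tip.png",cv2.resize(W[0][240:390,250:400,::-1],(600,600)))
E
```

```text
((312.3177795410156, 152.9945831298828), (51.964046478271484, 53.15263366699219), 164.9764862060547)
((289.1388854980469, 215.55836486816406), (22.261436462402344, 22.530208587646484), 111.60721588134766)
((354.8572082519531, 264.9681091308594), (16.298473358154297, 29.548511505126953), 109.93535614013672)
(array([0.6094, 0.0638, 0.1409]), [np.float64(1.6), np.float64(1.4), np.float64(0.6)])
(array([0.6112, 0.0637, 0.1352]), [np.float64(1.0), np.float64(1.0)]) (array([0.6089, 0.0644, 0.141 ]), [np.float64(1.0), np.float64(1.0)])
[262. 237.] [366. 239.] [0.5873 0.1376 0.016 ] [0.5474 0.0216 0.016 ] 0.12266936091424394
yaw -0.3313462132966971 origin [0.6382 0.0552 0.016 ]
axis [-0.4728  0.1627  0.866 ] rim q=.001 [0.6047 0.0668 0.1445]
[323.1508 252.7265]
[323.5686 285.1146]
[324.2335 336.6711]
```

View pics/tip.png

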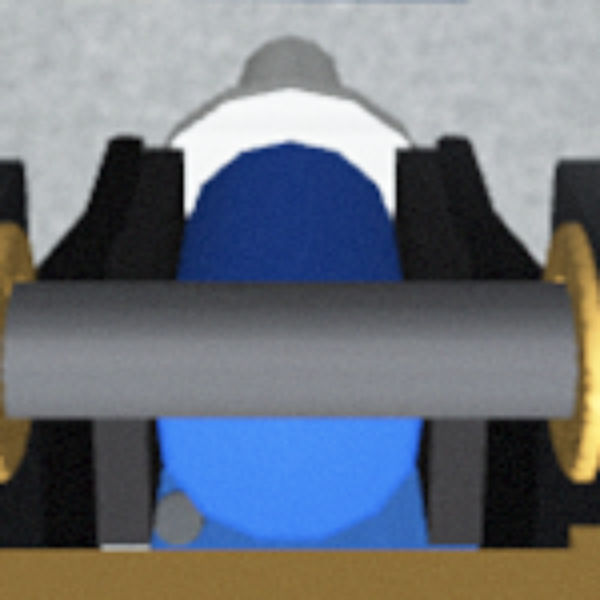

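Tip's far edge is at row 249, the collar edge at 262, the blue base edge at 275, and the blue top's near edge at 375. I'll compare these with the projected model points.

```bash
python3 - <<'E'
from h import *
W=cam("wrist");s=r.read_state();R=Ro.from_quat(s["eef_rot"])
print(W[1][0,0])
for dx in(0,-.0018,-.004,-.006):
    print(dx,[np.round(proj(W,R.apply([x+dx,0,z])+s["ee_pos"]),1)[1] for x,z in((.008,.0749),(.019,.0199),(.019,.0139),(.013,.0139),(-.013,-.0301))],"obs 249 262(white) 275 375")
E
```

```text
362.10738687447196
0 [np.float64(243.3), np.float64(252.4), np.float64(256.2), np.float64(268.1), np.float64(371.3)] obs 249 262(white) 275 375
-0.0018 [np.float64(245.9), np.float64(255.9), np.float64(259.8), np.float64(271.6), np.float64(375.3)] obs 249 262(white) 275 375
-0.004 [np.float64(249.2), np.float64(260.1), np.float64(264.1), np.float64(275.9), np.float64(380.3)] obs 249 262(white) 275 375
-0.006 [np.float64(252.1), np.float64(264.0), np.float64(268.1), np.float64(279.7), np.float64(384.7)] obs 249 262(white) 275 375
```

```bash
python3 - <<'E'
from h import *
np.set_printoptions(precision=4,suppress=True)
W=cam("wrist");s=r.read_state();R=Ro.from_quat(s["eef_rot"])
c=blobs(W,(12,90,80),(30,255,255),100,(270,105,360,200))[0];e=cv2.fitEllipse(cv2.convexHull(c))
m=cv2.inRange(W[4],np.array((12,90,80)),np.array((30,255,255)))
P=plane(W,e[0],.1445);print("rim",P,e)
yaw=-.322;ax=Ro.from_euler("z",yaw).apply([-.5,0,.75**.5]);print("axis",ax)
print("px/mm predicted diam", 45*1e-3*W[1][0,0]/(W[2].T@(P-W[3]))[2])
off=R.apply([-.0033,-.0003,0])
print("above (tip 12mm out)");need(P+ax*(.0199+.055+.012)-off,-ax)
print("seated");need(P+ax*.0199-off,-ax)
E
```

```text
rim [0.6069 0.0659 0.1445] ((312.91119384765625, 154.9807891845703), (52.1101188659668, 52.988956451416016), 173.73992919921875)
axis [-0.4743  0.1582  0.866 ]
px/mm predicted diam 52.01784467979712
above (tip 12mm out)
tool shift mm [63.2 -9.1 84.3] rows(30mm) [ 2.11 -0.3   2.81]
rot deg [-0.3   0.11  0.  ]
seated
tool shift mm [ 63.4  -8.8 151.3] rows(30mm) [ 2.11 -0.29  5.04]
rot deg [-0.3   0.11  0.  ]
```

```bash
python3 -m crank '[{"claw":1,"dx":0.7,"dy":-0.1,"dz":0,"ax":-0.05,"ay":0,"az":0},{"claw":1,"dx":0.8,"dy":-0.1,"dz":0.2,"ax":0,"ay":0,"az":0},{"claw":1,"dx":0.6,"dy":-0.1,"dz":0.8,"ax":0,"ay":0,"az":0},{"claw":1,"dx":0,"dy":0,"dz":0.9,"ax":0,"ay":0,"az":0},{"claw":1,"dx":0,"dy":0,"dz":0.6,"ax":0,"ay":0,"az":0},{"claw":1,"dx":0,"dy":0,"dz":0.2,"ax":0,"ay":0,"az":0},{"claw":1,"dx":0,"dy":0,"dz":0,"ax":0,"ay":0,"az":0},{"claw":1,"dx":0,"dy":0,"dz":0,"ax":0,"ay":0,"az":0}]'
python3 - <<'E'
from h import *
s=r.read_state();R=Ro.from_quat(s["eef_rot"]);P=np.array([.6069,.0659,.1445]);ax=np.array([-.4743,.1582,.866])
off=R.apply([-.0033,-.0003,0]);print(np.round(s["joint_positions"],2))
need(P+ax*(.0869)-off,-ax)
C=cam("wrist");t=cv2.resize(C[0][200:350,220:420,::-1],(400,300))
S=cam("scene");u=cv2.resize(S[0][190:340,270:420,::-1],(400,400),interpolation=cv2.INTER_CUBIC)
im=np.zeros((400,800,3),np.uint8);im[:300,:400]=t;im[:,400:]=u;cv2.imwrite("pics/w4.png",im)
E
```

```text
time: 6.48
ee_pos: [0.566, 0.0789, 0.2246]
eef_rot: [0.954, -0.151, 0.255, 0.042]
ft_force: [-0.5, 1.3, -2.6]
width: 0.0249
grip_force: 40.0
[ 0.42 -0.04 -0.81  1.99  0.43  0.82 -2.52]
tool shift mm [ 0.4 -0.3  3.9] rows(30mm) [ 0.01 -0.01  0.13]
rot deg [-0.    0.05  0.  ]
```

View pics/w4.png

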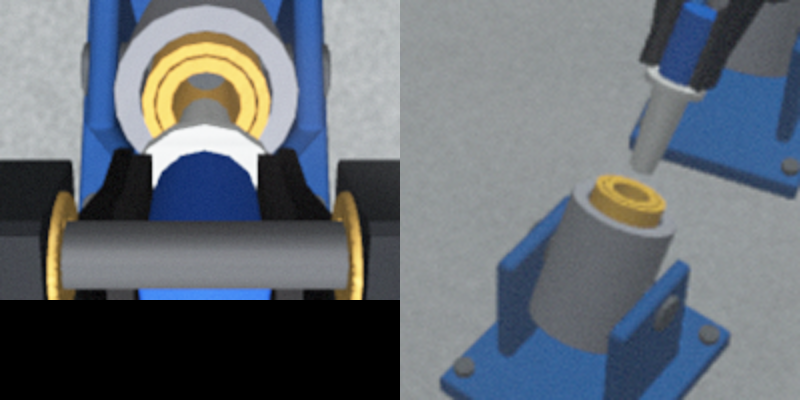

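```bash
python3 - <<'E'
from h import *
S=cam("scene");s=r.read_state();R=Ro.from_quat(s["eef_rot"]);P=np.array([.6069,.0659,.1445]);ax=np.array([-.4743,.1582,.866])
f=lambda X:np.round((proj(S,X)-[270,190])*400/150+[400,0])
for n,z in(("tip",.0749),("coll",.0199),("colltop",.0139),("top",-.0301)): print(n,f(R.apply([-.0033,-.0003,z])+s["ee_pos"]))
for d in(0,-.011,-.09): print("head",d,f(P+ax*d))
c=[c for c in blobs(S,(105,110,40),(125,255,255),20,(355,185,400,230))]
for k in c: print((cen(k)-[270,190])*400/150+[400,0],cv2.contourArea(k))
E
```

```text
tip [641. 171.]
coll [674.  89.]
colltop [677.  80.]
top [704.  12.]
head 0 [632. 195.]
head -0.011 [625. 211.]
head -0.09 [582. 320.]
[687.49482049  36.35249042] 391.5
[725.39425407  89.61439945] 160.5
```

The wrist and scene views agree that the tip is lined up with the bore to about 2 mm. Joint 7 is near its limit, so I'll turn back about the tool axis, then enter.

```bash
python3 -m crank '[{"claw":1,"dx":0,"dy":-0.02,"dz":0,"ax":0,"ay":0,"az":-0.8},{"claw":1,"dx":0,"dy":-0.02,"dz":0,"ax":0,"ay":0,"az":-0.9},{"claw":1,"dx":0,"dy":-0.02,"dz":0,"ax":0,"ay":0,"az":-0.8},{"claw":1,"dx":0,"dy":0,"dz":0.4,"ax":0,"ay":0,"az":0},{"claw":1,"dx":0,"dy":0,"dz":0.4,"ax":0,"ay":0,"az":0},{"claw":1,"dx":0,"dy":0,"dz":0.2,"ax":0,"ay":0,"az":0},{"claw":1,"dx":0,"dy":0,"dz":0,"ax":0,"ay":0,"az":0}]'
python3 - <<'E'
from h import *
s=r.read_state();R=Ro.from_quat(s["eef_rot"]);P=np.array([.6069,.0659,.1445]);ax=np.array([-.4743,.1582,.866])
off=R.apply([-.0033,-.0003,0]);print(np.round(s["joint_positions"],2),R.inv().apply(s["ft_force"]))
need(P+ax*(.0199)-off,-ax)
E
```

```text
time: 7.22
ee_pos: [0.5804, 0.0753, 0.1977]
eef_rot: [0.966, -0.025, 0.247, 0.076]
ft_force: [-0.4, 0.8, -3.7]
width: 0.0248
grip_force: 40.0
[ 0.4   0.03 -0.8   2.    0.52  0.78 -2.33] [-2.13221877 -1.24645499  2.93287198]
tool shift mm [ 1.   0.2 40.2] rows(30mm) [0.03 0.01 1.34]
rot deg [ 0.05  0.05 -0.  ]
```

```bash
python3 -m crank '[{"claw":1,"dx":0.03,"dy":0,"dz":0.25,"ax":0,"ay":0,"az":0},{"claw":1,"dx":0,"dy":0,"dz":0.25,"ax":0,"ay":0,"az":0},{"claw":1,"dx":0,"dy":0,"dz":0.2,"ax":0,"ay":0,"az":0},{"claw":1,"dx":0,"dy":0,"dz":0,"ax":0,"ay":0,"az":0}]'
python3 - <<'E'
from h import *
s=r.read_state();R=Ro.from_quat(s["eef_rot"]);P=np.array([.6069,.0659,.1445]);ax=np.array([-.4743,.1582,.866])
off=R.apply([-.0033,-.0003,0]);print(np.round(s["joint_positions"],2),R.inv().apply(s["ft_force"]))
need(P+ax*(.0199)-off,-ax)
E
```

```text
time: 7.55
ee_pos: [0.5913, 0.0718, 0.1792]
eef_rot: [0.966, -0.025, 0.247, 0.076]
ft_force: [-0.7, -0.0, -3.2]
width: 0.0253
grip_force: 40.0
[ 0.39  0.09 -0.8   2.    0.59  0.76 -2.38] [-2.14896766 -0.36359431  2.41710613]
tool shift mm [ 0.3  0.1 18.4] rows(30mm) [0.01 0.   0.61]
rot deg [ 0.03  0.09 -0.  ]
```

```bash
python3 -m crank '[{"claw":1,"dx":0,"dy":0,"dz":0.2,"ax":0,"ay":0,"az":0},{"claw":1,"dx":0,"dy":0,"dz":0.15,"ax":0,"ay":0,"az":0},{"claw":1,"dx":0,"dy":0,"dz":0,"ax":0,"ay":0,"az":0}]'
python3 - <<'E'
from h import *
s=r.read_state();R=Ro.from_quat(s["eef_rot"]);P=np.array([.6069,.0659,.1445]);ax=np.array([-.4743,.1582,.866])
off=R.apply([-.0033,-.0003,0]);print(np.round(s["joint_positions"],2),R.inv().apply(s["ft_force"]))
need(P+ax*(.0199)-off,-ax)
E
```

```text
time: 7.8
ee_pos: [0.596, 0.07, 0.1703]
eef_rot: [0.966, -0.025, 0.247, 0.076]
ft_force: [-1.6, -2.9, -5.1]
width: 0.0252
grip_force: 40.0
[ 0.39  0.11 -0.79  2.    0.63  0.75 -2.41] [-3.81013723  2.2611494   4.16778538]
tool shift mm [ 0.5 -0.   8.2] rows(30mm) [ 0.02 -0.    0.27]
rot deg [ 0.06  0.1  -0.  ]
```

```bash
python3 -m crank '[{"claw":1,"dx":-0.02,"dy":0.03,"dz":0,"ax":0,"ay":0,"az":0},{"claw":1,"dx":0,"dy":0,"dz":0.08,"ax":0,"ay":0,"az":0},{"claw":1,"dx":0,"dy":0,"dz":0.03,"ax":0,"ay":0,"az":0},{"claw":1,"dx":0,"dy":0,"dz":0,"ax":0,"ay":0,"az":0}]'
python3 - <<'E'
from h import *
s=r.read_state();R=Ro.from_quat(s["eef_rot"]);P=np.array([.6069,.0659,.1445]);ax=np.array([-.4743,.1582,.866])
off=R.apply([-.0033,-.0003,0]);print(R.inv().apply(s["ft_force"]))
need(P+ax*(.0199)-off,-ax)
E
```

```text
time: 8.13
ee_pos: [0.5971, 0.0692, 0.1682]
eef_rot: [0.966, -0.025, 0.247, 0.076]
ft_force: [-2.7, -2.7, -4.4]
width: 0.0248
grip_force: 40.0
[-4.42528172  2.33198908  2.98764277]
tool shift mm [ 0.5 -0.5  5.8] rows(30mm) [ 0.02 -0.02  0.19]
rot deg [ 0.04  0.02 -0.  ]
```

Side forces are small with about 5 mm left to go, so I'll release here and let it slide in.

```bash
python3 -m crank '[{"claw":1,"dx":-0.03,"dy":0.02,"dz":0.04,"ax":0,"ay":0,"az":0},{"claw":-1,"dx":0,"dy":0,"dz":0,"ax":0,"ay":0,"az":0},{"claw":-1,"dx":0,"dy":0,"dz":0,"ax":0,"ay":0,"az":0},{"claw":-1,"dx":0,"dy":0,"dz":0,"ax":0,"ay":0,"az":0},{"claw":-1,"dx":0,"dy":0,"dz":0,"ax":0,"ay":0,"az":0},{"claw":-1,"dx":0,"dy":0,"dz":0,"ax":0,"ay":0,"az":0},{"claw":-1,"dx":0,"dy":0,"dz":0,"ax":0,"ay":0,"az":0},{"claw":-1,"dx":0,"dy":0,"dz":0,"ax":0,"ay":0,"az":0}]'
python3 -m crank '[{"claw":-1,"dx":0,"dy":0,"dz":-0.6,"ax":0,"ay":0,"az":0},{"claw":-1,"dx":0,"dy":0,"dz":-1,"ax":0,"ay":0,"az":0},{"claw":-1,"dx":-0.5,"dy":0,"dz":-1,"ax":0,"ay":0,"az":0},{"claw":-1,"dx":-0.8,"dy":0,"dz":-1,"ax":0,"ay":0,"az":0},{"claw":-1,"dx":-0.8,"dy":0,"dz":-0.4,"ax":0,"ay":0,"az":0},{"claw":-1,"dx":0,"dy":0,"dz":0,"ax":0,"ay":0,"az":0},{"claw":-1,"dx":0,"dy":0,"dz":0,"ax":0,"ay":0,"az":0}]'
python3 - <<'E'
from h import *
C=cam("wrist");t=C[0][30:330,120:520,::-1]
S=cam("scene");u=cv2.resize(S[0][190:340,270:420,::-1],(400,400),interpolation=cv2.INTER_CUBIC)
im=np.zeros((400,800,3),np.uint8);im[:300,:400]=t;im[:,400:]=u;cv2.imwrite("pics/w5.png",im)
P=np.array([.6069,.0659,.1445]);ax=np.array([-.4743,.1582,.866])
for h in(.05,.006,0):print(h,proj(C,P+ax*h)-[120,30],(proj(S,P+ax*h)-[270,190])*400/150+[400,0])
T=cam("top");rs=[]
for D,b in((C,(220,60,420,300)),(S,(340,225,385,275)),(T,(270,195,315,240))):
    k=blobs(D,(105,110,40),(125,255,255),40,b); print([(np.round(cen(x),1).tolist(),cv2.contourArea(x)) for x in k][:3])
E
```

```text
time: 8.8
ee_pos: [0.5971, 0.0685, 0.1671]
eef_rot: [0.966, -0.025, 0.248, 0.076]
ft_force: [-0.6, 0.1, 0.8]
width: 0.0638
grip_force: 0.0
time: 9.38
ee_pos: [0.4846, 0.0883, 0.2415]
eef_rot: [0.965, -0.025, 0.249, 0.077]
ft_force: [-0.1, -0.3, -0.2]
width: 0.0869
grip_force: 0.0
0.05 [201.51588687 129.45172057] [660.55578722 122.00284178]
0.006 [201.54988615 126.7648862 ] [634.98423832 186.36327873]
0 [201.5537476  126.45973034] [631.56317632 194.97367017]
[([307.4, 198.0], 8549.5), ([321.2, 159.9], 1060.5)]
[([369.4, 241.2], 772.0)]
[([291.3, 225.2], 865.0)]
```

View pics/w5.png

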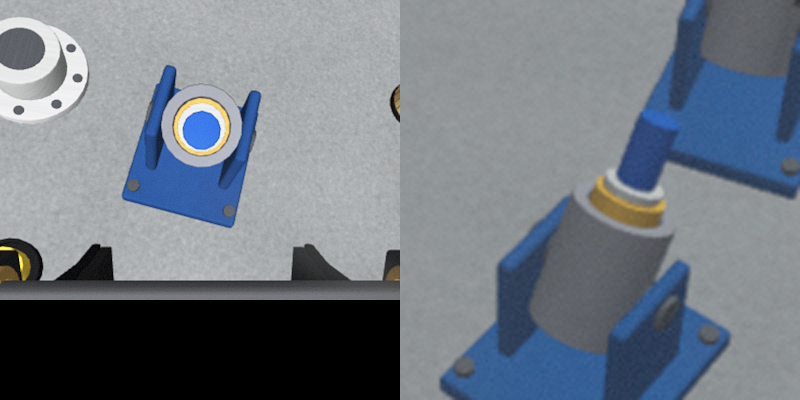

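Blue top is at crop (201,130), 0.5 px from prediction, with the collar on the rim: seated loosely and released. Next is the driver.

```bash
python3 - <<'E'
from h import *
T=cam("top");S=cam("scene")
t=cen(blobs(T,(20,130,90),(34,255,255),30,(180,240,230,285))[0]);u=cen(blobs(S,(20,130,90),(34,255,255),30,(440,280,495,325))[0])
print(t,u,tri(ray(T,t),ray(S,u)),plane(T,t,.02),plane(S,u,.02))
s=r.read_state();print(np.round(s["joint_positions"],2))
R=Ro.from_quat(s["eef_rot"]).as_matrix();print(np.round(R,2))
need([.52,.245,.24],[0,0,-1])
E
```

```text
[209.70464135 263.06469761] [465.00291886 304.22241681] (array([0.51992209, 0.25105706, 0.01147015]), [np.float64(2.1), np.float64(2.1)]) [0.52013773 0.24704727 0.02      ] [0.52626322 0.25250055 0.02      ]
[ 0.39 -0.29 -0.77  2.12  0.18  0.85 -2.12]
[[ 0.88 -0.09  0.47]
 [-0.01 -0.99 -0.16]
 [ 0.48  0.13 -0.87]]
tool shift mm [  28.6 -157.9   -8.4] rows(30mm) [ 0.95 -5.26 -0.28]
rot deg [  7.98 -28.83   0.  ]
```

```bash
python3 -m crank '[{"claw":-1,"dx":-0.1,"dy":-0.9,"dz":-0.2,"ax":0,"ay":0,"az":0},{"claw":-1,"dx":-0.1,"dy":-0.9,"dz":-0.2,"ax":0,"ay":0,"az":0},{"claw":-1,"dx":-0.1,"dy":-0.9,"dz":-0.2,"ax":0,"ay":0,"az":0},{"claw":-1,"dx":-0.1,"dy":-0.9,"dz":-0.2,"ax":0,"ay":0,"az":0},{"claw":-1,"dx":-0.1,"dy":-0.9,"dz":-0.2,"ax":0,"ay":0,"az":0},{"claw":-1,"dx":-0.1,"dy":-0.8,"dz":-0.2,"ax":0,"ay":0,"az":0},{"claw":-1,"dx":0,"dy":0,"dz":0,"ax":0.27,"ay":-0.9,"az":0},{"claw":-1,"dx":0,"dy":0,"dz":0,"ax":0.27,"ay":-0.9,"az":0}]'
python3 -m crank '[{"claw":-1,"dx":0,"dy":0,"dz":0,"ax":0.27,"ay":-1,"az":0},{"claw":-1,"dx":0,"dy":0,"dz":0,"ax":0.27,"ay":-1,"az":0},{"claw":-1,"dx":0,"dy":0,"dz":0,"ax":0.27,"ay":-1,"az":0},{"claw":-1,"dx":0,"dy":0,"dz":0,"ax":0,"ay":0,"az":0},{"claw":-1,"dx":0,"dy":0,"dz":0,"ax":0,"ay":0,"az":0}]'
python3 - <<'E'
from h import *
need([.522,.25,.062],[0,0,-1])
C=cam("wrist");cv2.imwrite("pics/w6.png",C[0][:,:,::-1]);print(proj(C,[.522,.25,.1]),proj(C,[.522,.25,.014]))
E
```

```text
time: 10.3
ee_pos: [0.4661, 0.2434, 0.2421]
eef_rot: [0.987, -0.022, 0.155, 0.045]
ft_force: [0.8, -0.6, 0.9]
width: 0.0869
grip_force: 0.0
time: 10.72
ee_pos: [0.4687, 0.2396, 0.2398]
eef_rot: [1.0, -0.027, -0.001, -0.002]
ft_force: [-0.8, 1.0, -0.2]
width: 0.087
grip_force: 0.0
tool shift mm [ 53.2 -12.7 177.7] rows(30mm) [ 1.77 -0.42  5.92]
rot deg [-0.17  0.14  0.  ]
[307.20728643 166.66439139] [310.90699339 160.53964986]
```

View pics/w6.png

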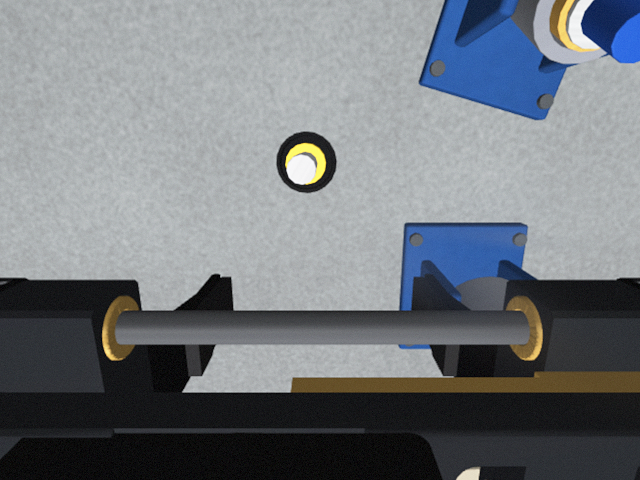

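The driver's handle end is at (301,169) and the cup rim's centre at (306,161).

```bash
python3 - <<'E'
from h import *
C=cam("wrist")
h=blobs(C,(0,0,205),(180,40,255),100,(270,125,345,200))[0];(u,v),rad=cv2.minEnclosingCircle(h)
k=blobs(C,(0,0,0),(180,255,60),100,(265,120,350,205));e=cv2.fitEllipse(cv2.convexHull(np.vstack(k)))
H=plane(C,(u,v),.1);print((u,v,rad),e,"driver",H,"cup",plane(C,e[0],.012))
print(24e-3/2*C[1][0,0]/(C[2].T@(H-C[3]))[2])
need([H[0],H[1],.062],[0,0,-1])
E
```

```text
(302.0, 168.0, 14.764923095703125) ((306.75244140625, 161.14292907714844), (58.69867706298828, 60.18843460083008), 166.20956420898438) driver [0.52037481 0.25505892 0.1       ] cup [0.52095346 0.25509067 0.012     ]
15.186420356314867
tool shift mm [ 52.2 -16.7 179.1] rows(30mm) [ 1.74 -0.56  5.97]
rot deg [-0.01 -0.12  0.  ]
```

```bash
python3 -m crank '[{"claw":-1,"dx":0.87,"dy":-0.28,"dz":0,"ax":0,"ay":0,"az":0},{"claw":-1,"dx":0.87,"dy":-0.28,"dz":0.4,"ax":0,"ay":0,"az":0},{"claw":-1,"dx":0,"dy":0,"dz":0.6,"ax":0,"ay":0,"az":0},{"claw":-1,"dx":0,"dy":0,"dz":0,"ax":0,"ay":0,"az":0},{"claw":-1,"dx":0,"dy":0,"dz":0,"ax":0,"ay":0,"az":0}]' 60
python3 -c "
from h import *
need([.5205,.255,.062],[0,0,-1])"
```

```text
time: 11.23
ee_pos: [0.519, 0.2551, 0.2117]
eef_rot: [1.0, -0.024, 0.001, 0.001]
ft_force: [-0.6, 0.6, 1.2]
width: 0.0872
grip_force: 0.0
tool shift mm [  1.2  -0.3 149.7] rows(30mm) [ 0.04 -0.01  4.99]
rot deg [ 0.09 -0.14  0.  ]
```

```bash
python3 -m crank '[{"claw":-1,"dx":0.04,"dy":0,"dz":0.9,"ax":0,"ay":0,"az":0},{"claw":-1,"dx":0,"dy":0,"dz":1,"ax":0,"ay":0,"az":0},{"claw":-1,"dx":0,"dy":0,"dz":1,"ax":0,"ay":0,"az":0},{"claw":-1,"dx":0,"dy":0,"dz":1,"ax":0,"ay":0,"az":0},{"claw":-1,"dx":0,"dy":0,"dz":0.7,"ax":0,"ay":0,"az":0},{"claw":-1,"dx":0,"dy":0,"dz":0.4,"ax":0,"ay":0,"az":0},{"claw":-1,"dx":0,"dy":0,"dz":0,"ax":0,"ay":0,"az":0},{"claw":-1,"dx":0,"dy":0,"dz":0,"ax":0,"ay":0,"az":0}]' 60
python3 -c "
from h import *
need([.5205,.255,.062],[0,0,-1])"
python3 -m crank '[{"claw":1,"dx":0,"dy":0,"dz":0,"ax":0,"ay":0,"az":0},{"claw":1,"dx":0,"dy":0,"dz":0,"ax":0,"ay":0,"az":0},{"claw":1,"dx":0,"dy":0,"dz":0,"ax":0,"ay":0,"az":0},{"claw":1,"dx":0,"dy":0,"dz":0,"ax":0,"ay":0,"az":0},{"claw":1,"dx":0,"dy":0,"dz":0,"ax":0,"ay":0,"az":0},{"claw":1,"dx":0,"dy":0,"dz":0,"ax":0,"ay":0,"az":0},{"claw":1,"dx":0,"dy":0,"dz":0,"ax":0,"ay":0,"az":0},{"claw":1,"dx":0,"dy":0,"dz":0,"ax":0,"ay":0,"az":0}]' 60
python3 -m crank '[{"claw":1,"dx":0,"dy":0,"dz":0,"ax":0,"ay":0,"az":0},{"claw":1,"dx":0,"dy":0,"dz":0,"ax":0,"ay":0,"az":0},{"claw":1,"dx":0,"dy":0,"dz":0,"ax":0,"ay":0,"az":0},{"claw":1,"dx":0,"dy":0,"dz":0,"ax":0,"ay":0,"az":0},{"claw":1,"dx":0,"dy":0,"dz":0,"ax":0,"ay":0,"az":0},{"claw":1,"dx":0,"dy":0,"dz":0,"ax":0,"ay":0,"az":0}]' 60
python3 -c "
from h import *
need([.5205,.255,.062],[0,0,-1])"
```

```text
time: 11.9
ee_pos: [0.5221, 0.2547, 0.0631]
eef_rot: [1.0, -0.025, 0.002, 0.0]
ft_force: [-0.3, -0.2, -1.0]
width: 0.087
grip_force: 0.0
tool shift mm [-1.6 -0.2  1.1] rows(30mm) [-0.05 -0.01  0.04]
rot deg [ 0.02 -0.22  0.  ]
time: 12.57
ee_pos: [0.5217, 0.2543, 0.0613]
eef_rot: [1.0, -0.025, 0.001, 0.0]
ft_force: [1.0, 0.3, 0.2]
width: 0.042
grip_force: 0.0
time: 13.07
ee_pos: [0.5217, 0.2543, 0.0613]
eef_rot: [1.0, -0.025, 0.001, 0.0]
ft_force: [-0.2, -0.6, -1.5]
width: 0.0229
grip_force: 60.0
tool shift mm [-1.2 -0.7 -0.7] rows(30mm) [-0.04 -0.02 -0.02]
rot deg [ 0.04 -0.11  0.  ]
```

```bash
python3 -m crank '[{"claw":1,"dx":0,"dy":0,"dz":-0.5,"ax":0,"ay":0,"az":0},{"claw":1,"dx":0,"dy":0,"dz":-1,"ax":0,"ay":0,"az":0},{"claw":1,"dx":0,"dy":0,"dz":-1,"ax":0,"ay":0,"az":0},{"claw":1,"dx":0,"dy":0,"dz":-1,"ax":0,"ay":0,"az":0},{"claw":1,"dx":0,"dy":0,"dz":-1,"ax":0,"ay":0,"az":0},{"claw":1,"dx":0,"dy":0,"dz":-1,"ax":0,"ay":0,"az":0},{"claw":1,"dx":0,"dy":0,"dz":-1,"ax":0,"ay":0,"az":0},{"claw":1,"dx":0,"dy":0,"dz":-0.3,"ax":0,"ay":0,"az":0}]'
python3 - <<'E'
from h import *
s=r.read_state();print(np.round(s["joint_positions"],2),s["width"])
ax=np.array([-.4743,.1582,.866]);T0=np.array([.6069,.0659,.1445])+.05*ax
need(T0+ax*.0863,-ax)
E
```

```text
time: 13.73
ee_pos: [0.5219, 0.2559, 0.2709]
eef_rot: [1.0, -0.025, 0.004, -0.001]
ft_force: [0.5, 0.2, -1.2]
width: 0.0227
grip_force: 60.0
[ 0.34  0.42 -1.14  1.49  0.39  1.47 -2.43] 0.022653940907757263
tool shift mm [ 28.7 167.2   8.2] rows(30mm) [0.96 5.57 0.27]
rot deg [-8.16 28.5   0.  ]
```

```bash
python3 -m crank '[{"claw":1,"dx":0.16,"dy":0.93,"dz":0,"ax":0,"ay":0,"az":0},{"claw":1,"dx":0.16,"dy":0.93,"dz":0,"ax":0,"ay":0,"az":0},{"claw":1,"dx":0.16,"dy":0.93,"dz":0,"ax":0,"ay":0,"az":0},{"claw":1,"dx":0.16,"dy":0.93,"dz":0,"ax":0,"ay":0,"az":0},{"claw":1,"dx":0.16,"dy":0.93,"dz":0,"ax":0,"ay":0,"az":0},{"claw":1,"dx":0.16,"dy":0.93,"dz":0,"ax":-0.2,"ay":0.8,"az":0},{"claw":1,"dx":0,"dy":0,"dz":0,"ax":-0.27,"ay":0.95,"az":0},{"claw":1,"dx":0,"dy":0,"dz":0,"ax":-0.27,"ay":0.95,"az":0}]'
python3 -m crank '[{"claw":1,"dx":0,"dy":0,"dz":0,"ax":-0.27,"ay":0.95,"az":0},{"claw":1,"dx":0,"dy":0,"dz":0,"ax":-0.27,"ay":0.95,"az":0},{"claw":1,"dx":0,"dy":0,"dz":0,"ax":0,"ay":0,"az":0},{"claw":1,"dx":0,"dy":0,"dz":0,"ax":0,"ay":0,"az":0}]'
cat >> h.py <<'E'
ax=np.array([-.4743,.1582,.866]);T0=np.array([.6069,.0659,.1445])+.05*ax
def strike():
    s=r.read_state();R=Ro.from_quat(s["eef_rot"]);print(np.round(s["joint_positions"],2),np.round(R.inv().apply(s["ft_force"]),1))
    need(T0+ax*.0563+R.apply([.0015,0,0]),-ax)
E
python3 -c "
from h import *
strike()"
```

```text
time: 14.4
ee_pos: [0.5424, 0.0837, 0.2652]
eef_rot: [0.989, -0.027, 0.142, 0.043]
ft_force: [-1.8, 2.8, 0.5]
width: 0.0228
grip_force: 60.0
time: 14.73
ee_pos: [0.5404, 0.0861, 0.2661]
eef_rot: [0.969, -0.024, 0.233, 0.074]
ft_force: [0.9, -0.7, -0.9]
width: 0.0229
grip_force: 60.0
[ 0.91 -0.23 -1.18  1.94  0.09  0.89 -1.97] [0.4 0.5 1.3]
tool shift mm [ 2.5 -1.8 33.7] rows(30mm) [ 0.08 -0.06  1.12]
rot deg [-0.23  1.76  0.  ]
```

```bash
python3 -m crank '[{"claw":1,"dx":0.08,"dy":-0.06,"dz":0,"ax":-0.04,"ay":0.29,"az":0},{"claw":1,"dx":0,"dy":0,"dz":0,"ax":0,"ay":0,"az":0},{"claw":1,"dx":0,"dy":0,"dz":0,"ax":0,"ay":0,"az":0}]'
python3 - <<'E'
from h import *
strike()
S=cam("scene");C=cam("wrist");im=np.zeros((400,800,3),np.uint8);im[:300,:400]=C[0][30:330,120:520,::-1]
im[:,400:]=cv2.resize(S[0][170:320,290:440,::-1],(400,400));cv2.imwrite("pics/w7.png",im)
E
```

```text
time: 14.98
ee_pos: [0.5441, 0.088, 0.2661]
eef_rot: [0.966, -0.024, 0.245, 0.072]
ft_force: [-0.2, -0.4, -0.9]
width: 0.0228
grip_force: 60.0
[ 0.9  -0.24 -1.17  1.96  0.09  0.85 -1.97] [-0.6  0.3  0.7]
tool shift mm [-1.7  0.5 32.3] rows(30mm) [-0.06  0.02  1.08]
rot deg [-0.45  0.27  0.  ]
```

View pics/w7.png

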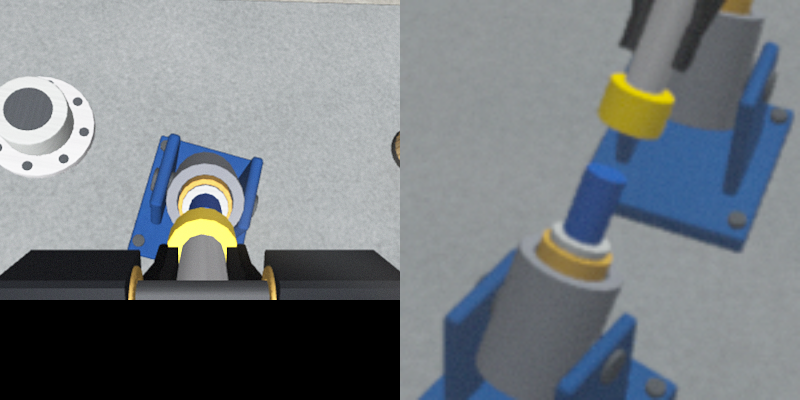

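The nose is square above the blue top and on axis (crop 635,125 over 607,175). First blow.

```bash
python3 -m crank '[{"claw":1,"dx":-0.05,"dy":0.02,"dz":0.3,"ax":-0.07,"ay":0.04,"az":0},{"claw":1,"dx":0,"dy":0,"dz":0.4,"ax":0,"ay":0,"az":0},{"claw":1,"dx":0,"dy":0,"dz":0.25,"ax":0,"ay":0,"az":0},{"claw":1,"dx":0,"dy":0,"dz":0.2,"ax":0,"ay":0,"az":0},{"claw":1,"dx":0,"dy":0,"dz":0.15,"ax":0,"ay":0,"az":0}]'
python3 -c "
from h import *
strike()"
```

```text
time: 15.5
ee_pos: [0.5613, 0.0811, 0.2318]
eef_rot: [0.965, -0.025, 0.248, 0.076]
ft_force: [-6.1, 0.4, 4.2]
width: 0.0232
grip_force: 60.0
[ 1.05 -0.14 -1.36  1.98  0.26  0.79 -2.11] [-3.3  0.7 -6.6]
tool shift mm [-0.5 -0.5 -6.6] rows(30mm) [-0.02 -0.02 -0.22]
rot deg [ 0.03 -0.07  0.  ]
```

```bash
python3 -m crank '[{"claw":1,"dx":0,"dy":0,"dz":-0.6,"ax":0,"ay":0,"az":0},{"claw":1,"dx":0,"dy":0,"dz":-0.6,"ax":0,"ay":0,"az":0},{"claw":1,"dx":0,"dy":0,"dz":0,"ax":0,"ay":0,"az":0}]'
python3 - <<'E'
from h import *
S=cam("scene");k=blobs(S,(105,110,40),(125,255,255),60,(345,225,385,275))
C=cam("wrist");b=blobs(C,(12,90,80),(24,255,255),20,(270,100,370,260));print([(cen(x),cv2.boundingRect(x),cv2.contourArea(x)) for x in b][:2])
strike()
E
python3 -m crank '[{"claw":1,"dx":0,"dy":0,"dz":0.4,"ax":0,"ay":0,"az":0},{"claw":1,"dx":0,"dy":0,"dz":0.5,"ax":0,"ay":0,"az":0},{"claw":1,"dx":0,"dy":0,"dz":0.25,"ax":0,"ay":0,"az":0},{"claw":1,"dx":0,"dy":0,"dz":0.2,"ax":0,"ay":0,"az":0}]'
python3 -c "
from h import *
strike()"
```

```text
time: 15.75
ee_pos: [0.5445, 0.088, 0.2656]
eef_rot: [0.965, -0.025, 0.25, 0.076]
ft_force: [0.5, 0.2, -0.9]
width: 0.023
grip_force: 60.0
[(array([322.81375893, 231.56164717]), (291, 207, 63, 53), 2052.0)]
[ 0.91 -0.25 -1.19  1.97  0.1   0.84 -1.98] [-1.  -0.   2.7]
tool shift mm [-0.8 -0.3 29.6] rows(30mm) [-0.03 -0.01  0.99]
rot deg [ 0.1  -0.19  0.  ]
time: 16.18
ee_pos: [0.5634, 0.0802, 0.2273]
eef_rot: [0.965, -0.025, 0.249, 0.076]
ft_force: [-53.7, 6.3, 70.9]
width: 0.0232
grip_force: 60.0
[ 1.08 -0.11 -1.4   1.98  0.29  0.78 -2.13] [-12.8   7.9 -87.9]
tool shift mm [ -0.1  -0.6 -11.7] rows(30mm) [-0.   -0.02 -0.39]
rot deg [ 0.08 -0.12  0.  ]
```

The end stop was hit at 88 N, 11.7 mm past first contact. I'll lift clear and check by measuring, since the picture allowance is used up.

```bash
python3 -m crank '[{"claw":1,"dx":0,"dy":0,"dz":-0.6,"ax":0,"ay":0,"az":0},{"claw":1,"dx":0,"dy":0,"dz":-1,"ax":0,"ay":0,"az":0},{"claw":1,"dx":0,"dy":0,"dz":-1,"ax":0,"ay":0,"az":0},{"claw":1,"dx":-0.8,"dy":0,"dz":-0.5,"ax":0,"ay":0,"az":0},{"claw":1,"dx":-0.6,"dy":0,"dz":0,"ax":0,"ay":0,"az":0},{"claw":1,"dx":0,"dy":0,"dz":0,"ax":0,"ay":0,"az":0},{"claw":1,"dx":0,"dy":0,"dz":0,"ax":0,"ay":0,"az":0}]'
python3 - <<'E'
from h import *
S=cam("scene");C=cam("wrist")
# white collar blob in scene: centre vs predicted along axis
P=T0-.05*ax
for n,D,b in(("scene",S,(335,235,390,285)),):
    k=blobs(D,(0,0,190),(180,45,255),8,b)
    print("white",[(np.round(cen(x),1),cv2.boundingRect(x)) for x in k][:2],"brass",[(np.round(cen(x),1),cv2.boundingRect(x),cv2.contourArea(x)) for x in blobs(D,(12,90,80),(30,255,255),8,b)][:3])
    kb=blobs(D,(105,110,40),(125,255,255),20,b);print("blue",[(np.round(cen(x),1),cv2.boundingRect(x)) for x in kb][:3])
for d in(0,.006,.011): print(d,"top",proj(S,T0-ax*d),"collar",proj(S,P+ax*(.006-d)),"rim",proj(S,P-ax*d))
strike()
E
```

```text
time: 16.77
ee_pos: [0.4818, 0.0955, 0.287]
eef_rot: [0.965, -0.025, 0.248, 0.077]
ft_force: [0.3, -0.6, -1.4]
width: 0.0226
grip_force: 60.0
white [] brass [(array([352.1, 269.9]), (341, 262, 26, 14), 34.0)]
blue [(array([369. , 247.6]), (349, 235, 41, 32))]
0 top [367.70842021 235.75106567] collar [358.11908937 259.88622952] rim [356.83619112 263.11512631]
0.006 top [366.38166519 239.09034453] collar [356.83619112 263.11512631] rim [355.55910442 266.32939613]
0.011 top [365.28070649 241.86132187] collar [355.7715503  265.79469604] rim [354.49927645 268.99685251]
[ 0.7  -0.45 -0.95  2.04 -0.09  0.93 -1.87] [-0.5 -0.7  1.9]
tool shift mm [41.7 -0.7 81.3] rows(30mm) [ 1.39 -0.02  2.71]
rot deg [ 0.14 -0.11  0.  ]
```

The brass rim now sits at the flush prediction, (354,269). A third light blow with a short hold will confirm the stop.

```bash
python3 -m crank '[{"claw":1,"dx":0.7,"dy":-0.02,"dz":0.2,"ax":0,"ay":0,"az":0},{"claw":1,"dx":0.69,"dy":0,"dz":0.6,"ax":0,"ay":0,"az":0},{"claw":1,"dx":0,"dy":0,"dz":0.9,"ax":0,"ay":0,"az":0},{"claw":1,"dx":0,"dy":0,"dz":0.7,"ax":0,"ay":0,"az":0},{"claw":1,"dx":0,"dy":0,"dz":0.4,"ax":0,"ay":0,"az":0},{"claw":1,"dx":0,"dy":0,"dz":0.2,"ax":0,"ay":0,"az":0},{"claw":1,"dx":0,"dy":0,"dz":0.08,"ax":0,"ay":0,"az":0},{"claw":1,"dx":0,"dy":0,"dz":0,"ax":0,"ay":0,"az":0}]'
python3 -c "
from h import *
strike()"
```

```text
time: 17.53
ee_pos: [0.5633, 0.0805, 0.2283]
eef_rot: [0.965, -0.026, 0.249, 0.076]
ft_force: [-0.6, 0.5, -2.3]
width: 0.0229
grip_force: 60.0
[ 1.06 -0.11 -1.38  1.98  0.29  0.78 -2.13] [-1.7 -0.7  1.6]
tool shift mm [ -0.5  -0.5 -10.7] rows(30mm) [-0.02 -0.02 -0.36]
rot deg [ 0.05 -0.13  0.  ]
```

```bash
python3 -m crank '[{"claw":1,"dx":0,"dy":0,"dz":0.1,"ax":0,"ay":0,"az":0},{"claw":1,"dx":0,"dy":0,"dz":0,"ax":0,"ay":0,"az":0},{"claw":1,"dx":0,"dy":0,"dz":0,"ax":0,"ay":0,"az":0}]'
python3 -c "
from h import *
strike()"
```

```text
time: 17.78
ee_pos: [0.5651, 0.0812, 0.2282]
eef_rot: [0.965, -0.025, 0.25, 0.077]
ft_force: [-26.1, 1.0, 29.4]
width: 0.0233
grip_force: 60.0
[ 1.07 -0.1  -1.4   1.98  0.32  0.79 -2.16] [ -8.6   5.2 -38. ]
tool shift mm [ -2.    0.4 -11.6] rows(30mm) [-0.07  0.01 -0.39]
rot deg [ 0.17 -0.26  0.  ]
```

A static 38 N at the same depth means a hard stop, so it's home. Back to the cup.

```bash
python3 -m crank '[{"claw":1,"dx":0,"dy":0,"dz":-0.6,"ax":0,"ay":0,"az":0},{"claw":1,"dx":0,"dy":0,"dz":-1,"ax":0,"ay":0,"az":0},{"claw":1,"dx":0,"dy":0,"dz":-0.6,"ax":0,"ay":0,"az":0},{"claw":1,"dx":0,"dy":0,"dz":0,"ax":0,"ay":0,"az":0}]'
python3 - <<'E'
from h import *
need([.5217,.2543,.27],[0,0,-1])
C=cam("wrist");s=r.read_state();R=Ro.from_quat(s["eef_rot"])
# nose check: yellow far edge/left/right vs model
b=blobs(C,(24,120,90),(34,255,255),100)[0];p=b[:,0];print(cv2.boundingRect(b),cen(b))
for x,y,z in((.02,0,.0563),(0,.02,.0563),(0,-.02,.0563),(.02,0,.0313)): print(np.round(proj(C,R.apply([x,y,z])+s["ee_pos"]),1))
E
```

```text
time: 18.12
ee_pos: [0.5336, 0.093, 0.2872]
eef_rot: [0.964, -0.024, 0.252, 0.077]
ft_force: [0.9, -0.4, -0.9]
width: 0.0232
grip_force: 60.0
tool shift mm [ -20.  -160.6  -16.8] rows(30mm) [-0.67 -5.35 -0.56]
rot deg [  8.17 -29.45   0.  ]
(288, 240, 69, 55) [322.05928378 259.91724345]
[324.9 234.2]
[357.6 266. ]
[292. 266.]
[325.1 246. ]
```

```bash
python3 -m crank '[{"claw":1,"dx":-0.11,"dy":-0.9,"dz":-0.1,"ax":0,"ay":0,"az":0},{"claw":1,"dx":-0.11,"dy":-0.9,"dz":-0.1,"ax":0,"ay":0,"az":0},{"claw":1,"dx":-0.11,"dy":-0.9,"dz":-0.1,"ax":0,"ay":0,"az":0},{"claw":1,"dx":-0.11,"dy":-0.9,"dz":-0.1,"ax":0,"ay":0,"az":0},{"claw":1,"dx":-0.11,"dy":-0.9,"dz":-0.1,"ax":0,"ay":0,"az":0},{"claw":1,"dx":-0.11,"dy":-0.85,"dz":-0.06,"ax":0,"ay":0,"az":0},{"claw":1,"dx":0,"dy":0,"dz":0,"ax":0.27,"ay":-0.98,"az":0},{"claw":1,"dx":0,"dy":0,"dz":0,"ax":0.27,"ay":-0.98,"az":0}]'
python3 -m crank '[{"claw":1,"dx":0,"dy":0,"dz":0,"ax":0.27,"ay":-0.98,"az":0},{"claw":1,"dx":0,"dy":0,"dz":0,"ax":0.27,"ay":-0.98,"az":0},{"claw":1,"dx":0,"dy":0,"dz":0,"ax":0.27,"ay":-0.98,"az":0},{"claw":1,"dx":0,"dy":0,"dz":0,"ax":0,"ay":0,"az":0},{"claw":1,"dx":0,"dy":0,"dz":0,"ax":0,"ay":0,"az":0}]'
python3 -c "
from h import *
need([.5217,.2543,.0613],[0,0,-1])"
```

```text
time: 18.83
ee_pos: [0.4938, 0.2307, 0.2796]
eef_rot: [0.987, -0.021, 0.157, 0.035]
ft_force: [0.8, -1.6, -2.8]
width: 0.023
grip_force: 60.0
time: 19.25
ee_pos: [0.4521, 0.2053, 0.2934]
eef_rot: [0.999, -0.022, 0.026, -0.019]
ft_force: [0.4, 1.3, -2.9]
width: 0.023
grip_force: 60.0
tool shift mm [ 55.6 -42.7 237.1] rows(30mm) [ 1.85 -1.42  7.9 ]
rot deg [-2.27 -2.9   0.  ]
```

```bash
python3 -c "
from h import *
s=r.read_state();print(np.round(s['joint_positions'],2),np.round(s['joint_vel'],2));need([.5217,.2543,.2],[0,0,-1])"
```

```text
[ 1.41 -0.5  -1.47  1.7  -0.53  1.46 -1.62] [-0.05 -0.02  0.    0.   -0.   -0.03 -0.01]
tool shift mm [ 62.6 -48.2  98.7] rows(30mm) [ 2.09 -1.61  3.29]
rot deg [-2.27 -2.9   0.  ]
```

Joints 2 and 3 are at their limits because the elbow drifted. I'll move forward and down, away from the limits.

```bash
python3 -m crank '[{"claw":1,"dx":0.5,"dy":0,"dz":0.5,"ax":0,"ay":0,"az":0},{"claw":1,"dx":0.7,"dy":-0.3,"dz":0.5,"ax":0,"ay":0,"az":0},{"claw":1,"dx":0.7,"dy":-0.6,"dz":0.5,"ax":0,"ay":0,"az":0},{"claw":1,"dx":0.2,"dy":-0.6,"dz":0.5,"ax":0,"ay":0,"az":0},{"claw":1,"dx":0,"dy":0,"dz":0,"ax":0,"ay":0,"az":0}]'
python3 -c "
from h import *
s=r.read_state();print(np.round(s['joint_positions'],2));need([.5217,.2543,.2],[0,0,-1])"
```

```text
time: 19.67
ee_pos: [0.455, 0.2252, 0.2613]
eef_rot: [0.998, -0.019, 0.054, -0.032]
ft_force: [0.3, 0.4, -1.8]
width: 0.0228
grip_force: 60.0
[ 1.34 -0.5  -1.47  1.77 -0.56  1.33 -1.64]
tool shift mm [ 58.4 -27.3  70. ] rows(30mm) [ 1.95 -0.91  2.33]
rot deg [-3.82 -6.15  0.  ]
```

```bash
python3 -m crank '[{"claw":1,"dx":0,"dy":0.3,"dz":0,"ax":0,"ay":0,"az":-0.8},{"claw":1,"dx":0,"dy":0.3,"dz":0,"ax":0,"ay":0,"az":-1},{"claw":1,"dx":0,"dy":0.3,"dz":0,"ax":0,"ay":0,"az":-1},{"claw":1,"dx":0,"dy":0,"dz":0,"ax":0,"ay":0,"az":-1},{"claw":1,"dx":0,"dy":0,"dz":0,"ax":0,"ay":0,"az":-1},{"claw":1,"dx":0,"dy":0,"dz":0,"ax":0,"ay":0,"az":-1}]'
python3 -c "
from h import *
s=r.read_state();print(np.round(s['joint_positions'],2));need([.5217,.2543,.2],[0,0,-1])"
```

```text
time: 20.17
ee_pos: [0.457, 0.1978, 0.2606]
eef_rot: [0.957, 0.283, 0.061, -0.015]
ft_force: [-0.0, 0.1, -1.7]
width: 0.0232
grip_force: 60.0
[ 1.32 -0.4  -1.47  1.8  -0.47  1.29 -1.05]
tool shift mm [ 76.8 -12.7  70.7] rows(30mm) [ 2.56 -0.42  2.36]
rot deg [ 0.38 -7.18  0.  ]
```

```bash
python3 -m crank '[{"claw":1,"dx":0.4,"dy":0.3,"dz":0,"ax":0,"ay":-0.3,"az":-0.9},{"claw":1,"dx":0.4,"dy":0.3,"dz":0,"ax":0,"ay":-0.3,"az":-0.9},{"claw":1,"dx":0.3,"dy":0.3,"dz":0,"ax":0,"ay":-0.3,"az":-0.9},{"claw":1,"dx":0,"dy":0,"dz":0,"ax":0,"ay":-0.3,"az":-0.9},{"claw":1,"dx":0,"dy":0,"dz":0,"ax":0,"ay":0,"az":-1},{"claw":1,"dx":0,"dy":0,"dz":0,"ax":0,"ay":0,"az":-1}]'
python3 -c "
from h import *
s=r.read_state();print(np.round(s['joint_positions'],2));need([.5217,.2543,.2],[0,0,-1])"
```

```text
time: 20.67
ee_pos: [0.4556, 0.1777, 0.2801]
eef_rot: [0.837, 0.547, 0.023, 0.019]
ft_force: [0.3, 0.6, -1.3]
width: 0.0229
grip_force: 60.0
[ 1.42 -0.5  -1.47  1.73 -0.49  1.42 -0.4 ]
tool shift mm [95.3 25.1 83.3] rows(30mm) [3.18 0.84 2.78]
rot deg [ 3.29 -0.95  0.  ]
```

```bash
python3 -m crank '[{"claw":1,"dx":-0.7,"dy":0.5,"dz":0,"ax":0,"ay":0,"az":0},{"claw":1,"dx":-0.7,"dy":0.5,"dz":0,"ax":0,"ay":0,"az":0},{"claw":1,"dx":-0.7,"dy":0.5,"dz":0,"ax":0,"ay":0,"az":0},{"claw":1,"dx":-0.7,"dy":0.5,"dz":0,"ax":0,"ay":0,"az":0},{"claw":1,"dx":-0.7,"dy":0.5,"dz":0,"ax":0,"ay":0,"az":0},{"claw":1,"dx":-0.7,"dy":0.5,"dz":0,"ax":0,"ay":0,"az":0}]'
python3 -c "
from h import *
s=r.read_state();print(np.round(s['joint_positions'],2));need([.5217,.2543,.2],[0,0,-1])"
```

```text
time: 21.17
ee_pos: [0.4866, 0.0258, 0.2824]
eef_rot: [0.837, 0.546, 0.022, 0.019]
ft_force: [0.7, 0.4, -2.6]
width: 0.0229
grip_force: 60.0
[ 1.73 -0.47 -1.46  1.73 -0.48  1.42 -0.09]
tool shift mm [221.8 -64.7  82.7] rows(30mm) [ 7.39 -2.16  2.76]
rot deg [ 3.19 -0.99  0.  ]
```

```bash
cat > k.py <<'E'
from h import *
from scipy.optimize import least_squares
import itertools
D=[([1.305,.333,-.065,1.461,.022,1.35,-.088],[.15,-.606,.233],[.993,.121,0,-.001]),
([.71,.21,-.32,1.55,.07,1.38,-1.49],[.4931,-.2851,.2648],[.987,-.158,.001,.001]),
([.33,-.34,-.74,2.1,.15,.9,-2.38],[.4708,.1001,.2617],[.954,-.149,.257,.042]),
([.34,.42,-1.14,1.49,.39,1.47,-2.43],[.5219,.2559,.2709],[1,-.025,.004,-.001]),
([1.06,-.11,-1.38,1.98,.29,.78,-2.13],[.5633,.0805,.2283],[.965,-.026,.249,.076]),
([1.41,-.5,-1.47,1.7,-.53,1.46,-1.62],[.4521,.2053,.2934],[.999,-.022,.026,-.019]),
([1.73,-.47,-1.46,1.73,-.48,1.42,-.09],[.4866,.0258,.2824],[.837,.546,.022,.019])]
def fk(q,p,sg):
    h,L1,L2,L3,o1,o2,o3,y7=p
    R=Ro.from_euler("z",sg[0]*q[0]);t=np.array([0,0,h])
    R=R*Ro.from_euler("y",q[1]);R=R*Ro.from_euler("z",sg[1]*q[2]);t=t+R.apply([o1,0,L1])
    R=R*Ro.from_euler("y",q[3]);t=t+R.apply([o2,0,0]);R=R*Ro.from_euler("z",sg[2]*q[4]);t=t+R.apply([0,0,L2])
    R=R*Ro.from_euler("y",q[5]);t=t+R.apply([o3,0,0]);R=R*Ro.from_euler("z",sg[3]*q[6]+y7);return t+R.apply([0,0,L3]),R
def res(p,sg): 
    out=[]
    for q,t,o in D:
        a,R=fk(q,p,sg);out+=list(a-t)+list(.2*(Ro.from_quat(o).inv()*R).as_rotvec())
    return np.array(out)
E
python3 - <<'E'
from k import *
best=None
for sg in itertools.product((-1,1),repeat=4):
  for y7 in(0,1.57,3.14,-1.57):
    f=least_squares(res,[.35,.4,.4,.25,0,0,0,y7],args=(sg,),loss="soft_l1",f_scale=.02)
    if best is None or f.cost<best[0]: best=(f.cost,sg,f.x)
print(best);print(np.round(res(best[2],best[1]).reshape(-1,6),3))
np.save("kin.npy",np.r_[best[2],best[1]])
E
```

```text
(np.float64(0.00233798129113583), (-1, -1, -1, -1), array([ 0.36685417,  0.51834999,  0.50718877,  0.41922739, -0.00334732,
        0.0969007 ,  0.02457746,  1.57133108]))
[[ 0.041  0.023 -0.001 -0.    -0.    -0.   ]
 [ 0.016  0.047  0.005 -0.     0.002 -0.003]
 [-0.007  0.002 -0.002  0.001  0.     0.001]
 [-0.019  0.034  0.012 -0.001  0.     0.001]
 [ 0.006 -0.003  0.002  0.001 -0.    -0.   ]
 [ 0.     0.012 -0.01  -0.001 -0.001 -0.   ]
 [ 0.005  0.009 -0.006 -0.    -0.     0.001]]
```

```bash
cat >> k.py <<'E'
def frames(q):
    e=Ro.from_euler;a=[("z",-q[0]),("y",q[1]),("z",-q[2]),("y",q[3]),("z",-q[4]),("y",q[5]),("z",-q[6]+np.pi/2)]
    R=Ro.identity();F=[]
    for k in a: R=R*e(*k);F.append(R.as_matrix())
    return F
# offsets: after j1: x,y,z ; after j3 : x,y,z ; after j4: x ; after j5: y,z ; after j6 x,y,z(=tool z)
def A(q):
    F=frames(q);return np.c_[[0,0,1],F[0][:,1],F[2][:,1],F[2][:,2],F[2][:,0],F[3][:,0],F[3][:,1]*0+F[4][:,1],F[4][:,2],F[5][:,0],F[5][:,2]]
def fitd():
    M=np.vstack([A(q) for q,_,_ in D]);b=np.hstack([t for _,t,_ in D]);p0=np.array([.367,0,0,.5,0,0,0,.5,0,.4]);W=1e-2*np.eye(10)
    x=p0+np.linalg.lstsq(np.vstack([M,W]),np.r_[b-M@p0,np.zeros(10)],rcond=None)[0];return x,(M@x-b).reshape(-1,3)
d,_r=fitd()
def FK(q): return A(q)@d,frames(q)[6]
def J(q):
    p,R=FK(q);o=np.zeros((6,7))
    for i in range(7):
        k=np.array(q,float);k[i]+=1e-5;pp,RR=FK(k);o[:3,i]=(pp-p)/1e-5;o[3:,i]=Ro.from_matrix(RR@R.T).as_rotvec()/1e-5
    return o
E
python3 - <<'E'
from k import *
np.set_printoptions(precision=3,suppress=True)
print(d);print(_r)
q=np.array(r.read_state()["joint_positions"]);n=np.linalg.svd(J(q))[2][-1];print("null",n)
print("pinv dq for world moves 3cm x,y,z, 6deg rx ry rz");print(np.linalg.pinv(J(q))@np.diag([.03]*3+[.105]*3))
q=np.array([.34,.42,-1.14,1.49,.39,1.47,-2.43]);print(np.linalg.svd(J(q))[2][-1])
E
```

```text
[ 0.261 -0.022 -0.026  0.453 -0.001  0.004  0.003  0.489 -0.002  0.345]Traceback (most recent call last):
  File "<stdin>", line 3, in <module>
NameError: name '_r' is not defined. Did you mean: 'r'?
```

```bash
cat >> k.py <<'E'
LO=np.array([-2.6,-.5,-1.47,.16,-1.27,.06,-2.6]);HI=np.array([2.6,2.12,1.34,2.42,4.41,2.06,2.6])
def sim(q,rows,lam=1e-3,sub=5):
    "rows: tool-frame (shift m, rotvec rad); DLS with clamping"
    q=np.array(q,float);p,R=FK(q)
    for sh,rv in rows:
        for _ in range(sub):
            p=p+R@np.array(sh)/sub;R=R@Ro.from_rotvec(np.array(rv)/sub).as_matrix()
            for _ in range(2):
                a,B=FK(q);e=np.r_[p-a,Ro.from_matrix(R@B.T).as_rotvec()];j=J(q)
                q=np.clip(q+j.T@np.linalg.solve(j@j.T+lam*np.eye(6),e),LO,HI)
        p,R=FK(q)
    return q
E
python3 - <<'E'
import k;from k import *
np.set_printoptions(precision=3,suppress=True)
print(fitd()[1]*1e3)
q=np.array(r.read_state()["joint_positions"]);print("null",np.linalg.svd(J(q))[2][-1])
z=[0,0,0];g=np.pi/30
# test 1: cup(vertical) -> strike standoff, observed [.91 -.23 -1.18 1.94 .09 .89 -1.97]
rows=[([.16*.03,.93*.03,0],z)]*5+[([.16*.03,.93*.03,0],[-.2*g,.8*g,0])]+[(z,[-.27*g,.95*g,0])]*4
print(sim([.34,.42,-1.14,1.49,.39,1.47,-2.43],rows),"obs .91 -.23 -1.18 1.94 .09 .89 -1.97")
# test 2: rack -> standoff, observed .33 -.34 -.74 2.1 .15 .9 -2.38
rows=[([-.38*.03,-.03,0],z)]*12+[(z,[0,5*g/6,0])]*6
print(sim([.71,.21,-.32,1.55,.07,1.38,-1.49],rows),"obs .33 -.34 -.74 2.1 .15 .9 -2.38")
E
```

```text
[[ 0.935 -0.541 -0.822]
 [ 5.08   2.382  2.187]
 [ 1.068  1.02   1.094]
 [ 0.133 -2.944 -1.302]
 [-0.721 -0.881 -1.173]
 [-3.313 -0.441 -1.775]
 [-0.417 -2.253  1.801]]
null [ 0.195 -0.553  0.263  0.005 -0.556  0.211  0.483]
[ 0.86  -0.231 -1.137  1.948  0.111  0.877 -1.991] obs .91 -.23 -1.18 1.94 .09 .89 -1.97
[ 0.325 -0.333 -0.741  2.097  0.168  0.896 -2.386] obs .33 -.34 -.74 2.1 .15 .9 -2.38
```

```bash
cat > plan.py <<'E'
from k import *
np.set_printoptions(precision=3,suppress=True)
q0=np.array(r.read_state()["joint_positions"]);rng=np.random.default_rng(0)
p0,R0=FK(q0)
def pose(x,y,z,head,tx,ty):  # tool down with heading, then world tilt
    return np.array([x,y,z]),(Ro.from_rotvec([tx,ty,0])*Ro.from_matrix([[1,0,0],[0,-1,0],[0,0,-1]]) if 0 else Ro.from_rotvec([tx,ty,0])*Ro.from_euler("z",head)*Ro.from_euler("x",np.pi)).as_matrix()
def go(q,P):
    p,R=FK(q);rv=Ro.from_matrix(R.T@P[1]).as_rotvec();dd=R.T@(P[0]-p)
    n=int(np.ceil(max(np.abs(rv).max()/.1,np.linalg.norm(P[0]-p)/.03,1)));out=[]
    for i in range(n): # straight in world, constant tool rotation
        q=sim(q,[(Ro.from_rotvec(rv*i/n).inv().apply(dd)/n,rv/n)],sub=2);out.append(q)
    a,B=FK(q);return q,np.linalg.norm(a-P[0])+.3*np.linalg.norm(Ro.from_matrix(B.T@P[1]).as_rotvec()),n
best=[]
import time;t0=time.time()
while time.time()-t0<240:
    V=(rng.uniform(.42,.62),rng.uniform(-.3,.25),rng.uniform(.27,.38),rng.uniform(-.6,2.2),rng.uniform(-.5,.5),rng.uniform(-.5,.5))
    h=rng.uniform(-.3,2.2);q,e1,n1=go(q0,pose(*V));q,e2,n2=go(q,pose(.5217,.2543,.20,h,0,0))
    qm=q;q,e3,n3=go(q,pose(.5217,.2543,.0613,h,0,0))
    m=min((q-LO).min(),(HI-q).min(),(qm-LO).min(),(HI-qm).min())
    best.append((e2+e3-min(m,.1)*.3+.0005*(n1+n2)+.2*e1,e1,e2,e3,m,n1+n2,np.round(V,2).tolist(),round(h,2),np.round(q,2)))
best.sort(key=lambda b:b[0])
print(len(best))
for b in best[:5]:print(b)
E
python3 plan.py
```

```text
838
(np.float64(-0.014530250831927514), np.float64(0.0051641440726655505), np.float64(0.00191765594502335), np.float64(1.9264408516024716e-05), np.float64(0.3611431239259333), 25, [0.55, -0.19, 0.27, 2.16, 0.32, -0.38], 1.82, array([ 0.25,  0.62, -1.01,  1.72,  0.57,  1.13, -0.68]))
(np.float64(-0.012683083929477548), np.float64(0.0049416965678140586), np.float64(0.0053058007337710555), np.float64(2.277602318858351e-05), np.float64(0.33452444676671367), 22, [0.48, -0.18, 0.28, 1.71, 0.47, -0.37], 1.85, array([ 0.26,  0.63, -1.03,  1.72,  0.59,  1.14, -0.66]))
(np.float64(0.004145913228168208), np.float64(0.10549496063270301), np.float64(0.0015271245812802474), np.float64(1.979652034735589e-05), np.float64(0.35439347396836274), 23, [0.55, -0.05, 0.28, 2.14, 0.3, -0.25], 1.7, array([ 0.25,  0.62, -1.01,  1.72,  0.58,  1.13, -0.81]))
(np.float64(0.019985443702101327), np.float64(0.17812696149137253), np.float64(0.0033383571007259256), np.float64(2.16943031008924e-05), np.float64(0.26694938446294536), 22, [0.42, 0.21, 0.35, 0.41, 0.0, -0.49], 1.66, array([ 0.29,  0.66, -1.08,  1.72,  0.63,  1.16, -0.88]))
(np.float64(0.028585681837713803), np.float64(0.16263740748485098), np.float64(0.008036322401386875), np.float64(2.1877939356726194e-05), np.float64(0.20485679601352302), 36, [0.44, 0.0, 0.27, -0.2, -0.2, -0.45], 1.88, array([ 0.32,  0.69, -1.13,  1.72,  0.68,  1.18, -0.69]))
```

```bash
cat > plan2.py <<'E'
import re;src=open("plan.py").read().split("best=[]")[0];exec(src)
def leg(q,P,order,fr=.9,ft=.8):
    p,R=FK(q);rv=Ro.from_matrix(R.T@P[1]).as_rotvec();nr=int(np.ceil(np.linalg.norm(rv)/(np.pi/30*fr)))
    Rn=R if order=="tr" else P[1];dd=Rn.T@(P[0]-p);nt=max(1,int(np.ceil(np.linalg.norm(dd)/(.03*ft))))
    t=[(dd/nt,[0,0,0])]*nt;ro=[([0,0,0],rv/nr)]*nr if nr else []
    rows=t+ro if order=="tr" else ro+t
    desc=[("T",nt,np.round(dd/nt/.03,2).tolist()),("R",nr,np.round(rv/max(nr,1)/(np.pi/30),2).tolist())]
    ms=[];
    for k in rows: q=sim(q,[k],sub=3);ms.append(min((q-LO).min(),(HI-q).min()))
    a,B=FK(q);return q,np.linalg.norm(a-P[0])+.3*np.linalg.norm(Ro.from_matrix(B.T@P[1]).as_rotvec()),min(ms),desc if order=="tr" else desc[::-1]
E
python3 - <<'E'
exec(open("plan2.py").read())
for V in((.55,-.19,.28,2.16,.32,-.38),(.48,-.18,.29,1.71,.47,-.37)):
  for o1 in("tr","rt"):
    for o2 in("tr","rt"):
      q,e1,m1,d1=leg(q0,pose(*V),o1);q,e2,m2,d2=leg(q,pose(.5217,.2543,.27,1.83,0,0),o2);q,e3,m3,d3=leg(q,pose(.5217,.2543,.0613,1.83,0,0),"tr")
      print(V,o1,o2,np.round([e1,m1,e2,m2,e3,m3],3),d1,d2,q)
E
```

```text
(0.55, -0.19, 0.28, 2.16, 0.32, -0.38) tr tr [0.308 0.    0.29  0.    0.    0.161] [('T', 10, [-0.58, 0.48, 0.03]), ('R', 12, [-0.29, 0.25, -0.78])] [('T', 26, [0.71, 0.21, 0.24]), ('R', 7, [0.81, 0.09, 0.08])] [ 0.1    0.521 -0.791  1.728  0.416  1.068 -0.57 ]
(0.55, -0.19, 0.28, 2.16, 0.32, -0.38) tr rt [0.308 0.    0.001 0.109 0.    0.268] [('T', 10, [-0.58, 0.48, 0.03]), ('R', 12, [-0.29, 0.25, -0.78])] [('R', 7, [0.81, 0.09, 0.08]), ('T', 26, [0.71, 0.28, 0.14])] [ 0.283  0.65  -1.065  1.718  0.618  1.152 -0.703]
(0.55, -0.19, 0.28, 2.16, 0.32, -0.38) rt tr [0.    0.052 0.436 0.    0.656 0.   ] [('R', 12, [-0.29, 0.25, -0.78]), ('T', 10, [-0.72, -0.19, -0.14])] [('T', 19, [0.67, 0.33, 0.24]), ('R', 7, [0.66, -0.19, 0.44])] [ 1.983 -0.4   -1.47   1.747 -0.701  1.133  0.309]
(0.55, -0.19, 0.28, 2.16, 0.32, -0.38) rt rt [0.    0.052 0.    0.541 0.    0.545] [('R', 12, [-0.29, 0.25, -0.78]), ('T', 10, [-0.72, -0.19, -0.14])] [('R', 7, [0.66, -0.19, 0.44]), ('T', 19, [0.77, 0.15, 0.02])] [ 0.134  0.539 -0.839  1.726  0.448  1.079 -0.592]
(0.48, -0.18, 0.29, 1.71, 0.47, -0.37) tr tr [
[... 305 characters left out ...]
9, [-0.71, 0.29, -0.02]), ('R', 9, [-0.26, 0.55, -0.56])] [('R', 8, [0.64, -0.37, -0.31]), ('T', 22, [0.71, 0.32, 0.08])] [ 0.287  0.654 -1.071  1.718  0.623  1.154 -0.706]
(0.48, -0.18, 0.29, 1.71, 0.47, -0.37) rt tr [0.    0.065 0.337 0.    0.615 0.   ] [('R', 9, [-0.26, 0.55, -0.56]), ('T', 9, [-0.67, -0.04, -0.37])] [('T', 19, [0.65, 0.08, 0.39]), ('R', 7, [0.62, -0.53, -0.16])] [ 2.    -0.5   -1.47   1.747 -0.789  1.178  0.368]
(0.48, -0.18, 0.29, 1.71, 0.47, -0.37) rt rt [0.    0.065 0.    0.367 0.    0.397] [('R', 9, [-0.26, 0.55, -0.56]), ('T', 9, [-0.67, -0.04, -0.37])] [('R', 7, [0.62, -0.53, -0.16]), ('T', 19, [0.72, 0.27, 0.04])] [ 0.217  0.593 -0.96   1.722  0.535  1.114 -0.65 ]
```

The fitted kinematic model reproduces earlier moves. It gives a sequence that unwinds the elbow: rotate, move to −y, untilt, then return.

```bash
python3 -m crank '[{"claw":1,"dx":0,"dy":0,"dz":0,"ax":-0.29,"ay":0.25,"az":-0.78},{"claw":1,"dx":0,"dy":0,"dz":0,"ax":-0.29,"ay":0.25,"az":-0.78},{"claw":1,"dx":0,"dy":0,"dz":0,"ax":-0.29,"ay":0.25,"az":-0.78},{"claw":1,"dx":0,"dy":0,"dz":0,"ax":-0.29,"ay":0.25,"az":-0.78},{"claw":1,"dx":0,"dy":0,"dz":0,"ax":-0.29,"ay":0.25,"az":-0.78},{"claw":1,"dx":0,"dy":0,"dz":0,"ax":-0.29,"ay":0.25,"az":-0.78}]'
python3 -m crank '[{"claw":1,"dx":0,"dy":0,"dz":0,"ax":-0.29,"ay":0.25,"az":-0.78},{"claw":1,"dx":0,"dy":0,"dz":0,"ax":-0.29,"ay":0.25,"az":-0.78},{"claw":1,"dx":0,"dy":0,"dz":0,"ax":-0.29,"ay":0.25,"az":-0.78},{"claw":1,"dx":0,"dy":0,"dz":0,"ax":-0.29,"ay":0.25,"az":-0.78},{"claw":1,"dx":0,"dy":0,"dz":0,"ax":-0.29,"ay":0.25,"az":-0.78},{"claw":1,"dx":0,"dy":0,"dz":0,"ax":-0.29,"ay":0.25,"az":-0.78},{"claw":1,"dx":0,"dy":0,"dz":0,"ax":0,"ay":0,"az":0}]'
python3 - <<'E'
exec(open("plan2.py").read())
print(q0,r.read_state()["ee_pos"],FK(q0)[0])
q,e1,m1,d1=leg(q0,pose(.55,-.19,.28,2.16,.32,-.38),"rt");q,e2,m2,d2=leg(q,pose(.5217,.2543,.27,1.83,0,0),"rt");print(np.round([e1,m1,e2,m2],3),d1,d2,q)
E
```

```text
time: 21.67
ee_pos: [0.4864, 0.0268, 0.2821]
eef_rot: [0.67, 0.729, 0.131, 0.057]
ft_force: [-0.7, 0.0, -2.1]
width: 0.0232
grip_force: 60.0
time: 22.25
ee_pos: [0.4858, 0.0256, 0.2813]
eef_rot: [0.454, 0.856, 0.23, 0.089]
ft_force: [-0.7, 1.0, -2.7]
width: 0.0229
grip_force: 60.0
[ 1.103 -0.295 -0.822  2.01  -0.702  1.131  1.11 ] [0.486 0.026 0.281] [0.486 0.027 0.284]
[0.   0.2  0.   0.55] [('R', 1, [0.02, -0.06, 0.04]), ('T', 10, [-0.72, -0.19, -0.13])] [('R', 7, [0.66, -0.19, 0.44]), ('T', 19, [0.77, 0.15, 0.02])] [ 0.199  0.344 -0.92   1.489  0.274  1.444 -0.467]
```

```bash
python3 -m crank '[{"claw":1,"dx":-0.72,"dy":-0.19,"dz":-0.13,"ax":0,"ay":0,"az":0},{"claw":1,"dx":-0.9,"dy":-0.24,"dz":-0.16,"ax":0,"ay":0,"az":0},{"claw":1,"dx":-0.9,"dy":-0.24,"dz":-0.16,"ax":0,"ay":0,"az":0},{"claw":1,"dx":-0.9,"dy":-0.24,"dz":-0.16,"ax":0,"ay":0,"az":0},{"claw":1,"dx":-0.9,"dy":-0.24,"dz":-0.16,"ax":0,"ay":0,"az":0},{"claw":1,"dx":-0.9,"dy":-0.24,"dz":-0.16,"ax":0,"ay":0,"az":0},{"claw":1,"dx":-0.9,"dy":-0.24,"dz":-0.16,"ax":0,"ay":0,"az":0},{"claw":1,"dx":-0.9,"dy":-0.24,"dz":-0.16,"ax":0,"ay":0,"az":0}]'
python3 -m crank '[{"claw":1,"dx":0,"dy":0,"dz":0,"ax":0.66,"ay":-0.19,"az":0.44},{"claw":1,"dx":0,"dy":0,"dz":0,"ax":0.66,"ay":-0.19,"az":0.44},{"claw":1,"dx":0,"dy":0,"dz":0,"ax":0.66,"ay":-0.19,"az":0.44},{"claw":1,"dx":0,"dy":0,"dz":0,"ax":0.66,"ay":-0.19,"az":0.44},{"claw":1,"dx":0,"dy":0,"dz":0,"ax":0.66,"ay":-0.19,"az":0.44},{"claw":1,"dx":0,"dy":0,"dz":0,"ax":0.66,"ay":-0.19,"az":0.44},{"claw":1,"dx":0,"dy":0,"dz":0,"ax":0.66,"ay":-0.19,"az":0.44},{"claw":1,"dx":0,"dy":0,"dz":0,"ax":0,"ay":0,"az":0}]'
python3 - <<'E'
exec(open("plan2.py").read())
print(q0,r.read_state()["ee_pos"]);need([.5217,.2543,.28],[0,0,-1])
q,e2,m2,d2=leg(q0,pose(.5217,.2543,.28,1.83,0,0),"rt");print(np.round([e2,m2],3),d2,q)
E
```

```text
time: 22.92
ee_pos: [0.5517, -0.1865, 0.277]
eef_rot: [0.457, 0.855, 0.23, 0.09]
ft_force: [0.0, 0.3, -1.2]
width: 0.0225
grip_force: 60.0
time: 23.58
ee_pos: [0.553, -0.1823, 0.2772]
eef_rot: [0.609, 0.793, -0.002, -0.0]
ft_force: [0.6, 1.2, -1.3]
width: 0.0229
grip_force: 60.0
[ 0.816  0.295 -0.712  1.48   0.195  1.441  0.361] [ 0.553 -0.182  0.277]
tool shift mm [429.8  82.7  -3.7] rows(30mm) [14.33  2.76 -0.12]
rot deg [-0.18  0.08  0.  ]
[0.    0.539] [('R', 1, [-0.03, 0.01, 0.02]), ('T', 19, [0.75, 0.14, -0.01])] [ 0.206  0.342 -0.931  1.472  0.274  1.464 -0.467]
```

```bash
python3 -m crank '[{"claw":1,"dx":0.95,"dy":0.18,"dz":0,"ax":0,"ay":0,"az":0},{"claw":1,"dx":0.95,"dy":0.18,"dz":0,"ax":0,"ay":0,"az":0},{"claw":1,"dx":0.95,"dy":0.18,"dz":0,"ax":0,"ay":0,"az":0},{"claw":1,"dx":0.95,"dy":0.18,"dz":0,"ax":0,"ay":0,"az":0},{"claw":1,"dx":0.95,"dy":0.18,"dz":0,"ax":0,"ay":0,"az":0},{"claw":1,"dx":0.95,"dy":0.18,"dz":0,"ax":0,"ay":0,"az":0},{"claw":1,"dx":0.95,"dy":0.18,"dz":0,"ax":0,"ay":0,"az":0},{"claw":1,"dx":0.95,"dy":0.18,"dz":0,"ax":0,"ay":0,"az":0}]'
python3 -m crank '[{"claw":1,"dx":0.95,"dy":0.18,"dz":0,"ax":0,"ay":0,"az":0},{"claw":1,"dx":0.95,"dy":0.18,"dz":0,"ax":0,"ay":0,"az":0},{"claw":1,"dx":0.95,"dy":0.18,"dz":0,"ax":0,"ay":0,"az":0},{"claw":1,"dx":0.95,"dy":0.18,"dz":0,"ax":0,"ay":0,"az":0},{"claw":1,"dx":0.95,"dy":0.18,"dz":0,"ax":0,"ay":0,"az":0},{"claw":1,"dx":0.95,"dy":0.18,"dz":0,"ax":0,"ay":0,"az":0},{"claw":1,"dx":0.95,"dy":0.2,"dz":0,"ax":0,"ay":0,"az":0},{"claw":1,"dx":0,"dy":0,"dz":0,"ax":0,"ay":0,"az":0}]'
python3 -c "
from h import *
print(np.round(r.read_state()['joint_positions'],2));need([.5217,.2543,.0613],[0,0,-1])"
```

```text
time: 24.25
ee_pos: [0.5337, 0.0475, 0.2773]
eef_rot: [0.609, 0.793, 0.0, 0.0]
ft_force: [0.8, 0.7, -2.5]
width: 0.0228
grip_force: 60.0
time: 24.92
ee_pos: [0.5169, 0.2555, 0.2774]
eef_rot: [0.606, 0.795, 0.002, -0.002]
ft_force: [-1.2, 0.7, -1.2]
width: 0.0227
grip_force: 60.0
[ 0.22  0.34 -0.94  1.49  0.27  1.45 -0.46]
tool shift mm [ -3.5   4.2 216.1] rows(30mm) [-0.12  0.14  7.2 ]
rot deg [ 0.04 -0.3   0.  ]
```

```bash
python3 -m crank '[{"claw":1,"dx":-0.02,"dy":0.14,"dz":0.5,"ax":0,"ay":-0.05,"az":0},{"claw":1,"dx":0,"dy":0,"dz":1,"ax":0,"ay":0,"az":0},{"claw":1,"dx":0,"dy":0,"dz":1,"ax":0,"ay":0,"az":0},{"claw":1,"dx":0,"dy":0,"dz":1,"ax":0,"ay":0,"az":0},{"claw":1,"dx":0,"dy":0,"dz":1,"ax":0,"ay":0,"az":0},{"claw":1,"dx":0,"dy":0,"dz":1,"ax":0,"ay":0,"az":0},{"claw":1,"dx":0,"dy":0,"dz":0.6,"ax":0,"ay":0,"az":0},{"claw":1,"dx":0,"dy":0,"dz":0,"ax":0,"ay":0,"az":0}]'
python3 -m crank '[{"claw":1,"dx":0,"dy":0,"dz":0,"ax":0,"ay":0,"az":0}]'
python3 - <<'E'
from h import *
print(np.round(r.read_state()['joint_positions'],2));need([.521,.256,.0613],[0,0,-1])
S=cam("scene");T=cam("top")
y=blobs(S,(20,130,90),(34,255,255),30,(440,270,495,325));t=blobs(T,(20,130,90),(34,255,255),10,(180,230,240,290))
print([(cen(x),cv2.boundingRect(x)) for x in y],[(cen(x),cv2.boundingRect(x)) for x in t])
for D in(S,T):
    k=blobs(D,(0,0,0),(180,255,50),30,(430,265,500,330) if D is S else (180,230,240,290));print("dark",[(np.round(cen(x)),cv2.boundingRect(x)) for x in k][:3])
s=r.read_state();z=s["ee_pos"][2]-.0563+.0125;print(proj(S,[.521,.255,z]),proj(S,[s["ee_pos"][0],s["ee_pos"][1],z]))
E
```

```text
time: 25.58
ee_pos: [0.5213, 0.2453, 0.089]
eef_rot: [0.61, 0.793, -0.005, -0.0]
ft_force: [-0.3, -0.2, -2.4]
width: 0.0228
grip_force: 60.0
time: 25.67
ee_pos: [0.5229, 0.247, 0.0931]
eef_rot: [0.609, 0.793, -0.003, 0.001]
ft_force: [0.3, -0.5, -0.3]
width: 0.0234
grip_force: 60.0
[ 0.16  0.5  -0.86  1.71  0.41  1.13 -0.56]
tool shift mm [ 9.4  0.5 31.8] rows(30mm) [0.31 0.02 1.06]
rot deg [-0.18  0.27  0.  ]
[(array([461.43551402, 293.98317757]), (452, 279, 23, 25))] [(array([212.83161512, 257.23024055]), (208, 252, 9, 12))]
dark [(array([484., 288.]), (471, 282, 29, 11))]
dark [(array([205., 254.]), (189, 230, 34, 51))]
[470.51919135 291.45307513] [466.36421848 291.64044199]
```

```bash
python3 -m crank '[{"claw":1,"dx":0.3,"dy":0,"dz":0,"ax":0,"ay":0,"az":0},{"claw":1,"dx":0,"dy":0,"dz":0,"ax":0,"ay":0,"az":0},{"claw":1,"dx":0,"dy":0,"dz":0,"ax":0,"ay":0,"az":0}]'
python3 - <<'E'
from h import *
need([.521,.256,.0613],[0,0,-1])
S=cam("scene");s=r.read_state();p=s["ee_pos"]
y=blobs(S,(20,130,90),(34,255,255),30,(440,260,495,325));print([(cen(x),cv2.boundingRect(x)) for x in y])
# nose: bottom-most yellow pixel ~ near rim of face (towards camera); left/right extremes ~ centre col
h=p[2]-.0563
for X in([p[0],p[1],h],[p[0],p[1],h+.025]):
  print([np.round(proj(S,np.array(X)+.02*np.array([np.cos(a),np.sin(a),0])),1).tolist() for a in np.arange(8)*np.pi/4])
E
```

```text
time: 26.02
ee_pos: [0.5207, 0.258, 0.095]
eef_rot: [0.608, 0.794, -0.002, 0.002]
ft_force: [-0.6, 0.1, -1.5]
width: 0.0229
grip_force: 60.0
tool shift mm [-1.9 -0.2 33.8] rows(30mm) [-0.06 -0.01  1.13]
rot deg [-0.02  0.26  0.  ]
[(array([467.91123188, 294.04045894]), (458, 279, 24, 25))]
[[468.6, 304.8], [477.2, 304.5], [481.8, 299.4], [479.6, 292.6], [472.2, 288.0], [463.8, 288.3], [459.2, 293.3], [461.2, 300.1]]
[[471.6, 296.0], [480.4, 295.7], [485.0, 290.6], [482.7, 283.7], [475.2, 279.1], [466.6, 279.4], [462.0, 284.4], [464.0, 291.3]]
```

```bash
python3 -m crank '[{"claw":1,"dx":0,"dy":-0.06,"dz":0.3,"ax":0,"ay":0.04,"az":0},{"claw":1,"dx":0,"dy":0,"dz":0.35,"ax":0,"ay":0,"az":0},{"claw":1,"dx":0,"dy":0,"dz":0.25,"ax":0,"ay":0,"az":0},{"claw":1,"dx":0,"dy":0,"dz":0.1,"ax":0,"ay":0,"az":0},{"claw":1,"dx":0,"dy":0,"dz":0,"ax":0,"ay":0,"az":0},{"claw":1,"dx":0,"dy":0,"dz":0,"ax":0,"ay":0,"az":0}]'
python3 - <<'E'
from h import *
need([.519,.258,.0613],[0,0,-1])
S=cam("scene");y=blobs(S,(20,130,90),(34,255,255),30,(440,260,495,325));print([(cen(x),cv2.boundingRect(x)) for x in y],"start 464.9 304.4 (455,290,24,24)")
E
```

```text
time: 26.57
ee_pos: [0.5187, 0.2563, 0.0637]
eef_rot: [0.609, 0.793, -0.001, -0.001]
ft_force: [-0.1, 1.2, -1.2]
width: 0.0228
grip_force: 60.0
tool shift mm [1.5 0.8 2.4] rows(30mm) [0.05 0.03 0.08]
rot deg [-0.16  0.05  0.  ]
[(array([463.11508772, 303.60280702]), (454, 289, 23, 24))] start 464.9 304.4 (455,290,24,24)
```

```bash
python3 -m crank '[{"claw":1,"dx":0.06,"dy":0,"dz":0.05,"ax":0,"ay":0,"az":0},{"claw":1,"dx":0,"dy":0,"dz":0.04,"ax":0,"ay":0,"az":0},{"claw":1,"dx":0,"dy":0,"dz":0,"ax":0,"ay":0,"az":0}]'
python3 -m crank '[{"claw":1,"dx":0,"dy":0,"dz":0.03,"ax":0,"ay":0,"az":0},{"claw":1,"dx":0,"dy":0,"dz":0,"ax":0,"ay":0,"az":0}]'
```

```text
time: 26.87
ee_pos: [0.5183, 0.2582, 0.0613]
eef_rot: [0.609, 0.793, -0.001, -0.0]
ft_force: [-0.7, -0.4, -2.1]
width: 0.0236
grip_force: 60.0
time: 27.03
ee_pos: [0.5184, 0.2582, 0.0611]
eef_rot: [0.609, 0.793, -0.001, -0.0]
ft_force: [-2.2, -1.7, 5.0]
width: 0.023
grip_force: 60.0
```

Contact at cup-floor height with 5–7 N. Releasing and backing off straight up.

```bash
python3 -m crank '[{"claw":-1,"dx":0,"dy":0,"dz":0,"ax":0,"ay":0,"az":0},{"claw":-1,"dx":0,"dy":0,"dz":0,"ax":0,"ay":0,"az":0},{"claw":-1,"dx":0,"dy":0,"dz":0,"ax":0,"ay":0,"az":0},{"claw":-1,"dx":0,"dy":0,"dz":0,"ax":0,"ay":0,"az":0},{"claw":-1,"dx":0,"dy":0,"dz":0,"ax":0,"ay":0,"az":0},{"claw":-1,"dx":0,"dy":0,"dz":0,"ax":0,"ay":0,"az":0},{"claw":-1,"dx":0,"dy":0,"dz":0,"ax":0,"ay":0,"az":0},{"claw":-1,"dx":0,"dy":0,"dz":0,"ax":0,"ay":0,"az":0}]'
python3 -m crank '[{"claw":-1,"dx":0,"dy":0,"dz":-0.4,"ax":0,"ay":0,"az":0},{"claw":-1,"dx":0,"dy":0,"dz":-0.8,"ax":0,"ay":0,"az":0},{"claw":-1,"dx":0,"dy":0,"dz":-1,"ax":0,"ay":0,"az":0},{"claw":-1,"dx":0,"dy":0,"dz":-1,"ax":0,"ay":0,"az":0},{"claw":-1,"dx":0,"dy":0,"dz":-1,"ax":0,"ay":0,"az":0},{"claw":-1,"dx":0,"dy":0,"dz":-1,"ax":0,"ay":0,"az":0},{"claw":-1,"dx":0,"dy":0,"dz":0,"ax":0,"ay":0,"az":0},{"claw":-1,"dx":0,"dy":0,"dz":0,"ax":0,"ay":0,"az":0}]'
python3 - <<'E'
from h import *
S=cam("scene")
for n,lo,hi,b in(("yellow",(20,130,90),(34,255,255),(440,260,500,330)),("red",(0,150,80),(6,255,255),(170,190,205,240)),("handle",(0,0,140),(180,40,255),(455,255,495,300)),("brass",(12,90,80),(30,255,255),(335,235,390,285))):
    print(n,[(np.round(cen(x),1).tolist(),cv2.boundingRect(x),cv2.contourArea(x)) for x in blobs(S,lo,hi,15,b)][:3])
E
```

```text
time: 27.7
ee_pos: [0.5183, 0.258, 0.0604]
eef_rot: [0.609, 0.793, -0.001, -0.0]
ft_force: [-1.0, -0.3, -0.5]
width: 0.0683
grip_force: 0.0
time: 28.37
ee_pos: [0.5193, 0.259, 0.2189]
eef_rot: [0.609, 0.793, 0.0, 0.001]
ft_force: [0.5, -0.5, -1.8]
width: 0.0869
grip_force: 0.0
yellow [([465.5, 304.2], (455, 290, 25, 24), 290.0)]
red [([186.0, 208.1], (179, 204, 15, 9), 93.0)]
handle [([476.3, 272.9], (455, 255, 40, 45), 1257.0)]
brass [([351.4, 269.6], (341, 262, 26, 14), 32.0)]
```

The driver's nose is back at its starting pixels (465,304), the red arbor hasn't moved, and the sleeve is still flush. Handing in.

```bash
python3 -c "
from bench import r
print(r.close_job())"
```

```text
the job is handed in; nothing more can be done
None
```

I handed the job in at about 28 s: the blue arbor and sleeve were driven to the hard stop with separate blows, and the driver is back upright in its cup. The red arbor measured unmoved; I didn't re-measure the filter and hub, and the hand-in returned no verdict.

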